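# Load the last two specimens and hold the hardness probe on the test spot

### The job

Seat the two loose resin-mounted specimens, marked face up, in the empty recesses of the holder, each flat in the row of its own diameter, without disturbing the other specimens or the things around. Then take the hardness probe out of its stand and set it upright on the larger of the two, tip inside the inked ring, with the sprung tip gently pressed about half-way in. Finish holding it there, still and upright: the reading is taken while you hold.

Things in the scene. Friction and masses are not known exactly. Their poses are not given: they have to be found in the camera images.
- large_mid (a point): centre (half-way up, 12.5 mm above its underside) of the larger loose specimen: cast-resin puck, red-brown, 40 mm in diameter and 25 mm tall, with a flat steel section let into its top face and a small inked ring on the steel; it stands face up on the bench. z points up out of its marked face.
- small_mid (a point): centre (half-way up, 12.5 mm above its underside) of the smaller loose specimen: cast-resin puck, red-brown, 30 mm in diameter and 25 mm tall, with a flat steel section let into its top face and a small inked ring on the steel; otherwise like the larger one. It stands face up on the bench. z points up out of its marked face.
- large_spot (a point): the test spot of the larger loose specimen: the middle of the inked ring (8 mm across inside, 11.6 mm outside) on its top face, 6 mm to one side of the face's centre. z points up out of the face.
- large_recess (a point): centre of the floor of the one empty recess in the holder's row for 40 mm specimens: 43 mm in diameter, 8 mm deep, rim chamfered 1.5 mm; its floor is 12 mm above the bench and carries a thin black pad. A seated specimen stands 17 mm proud of the holder.
- small_recess (a point): centre of the floor of the one empty recess in the holder's row for 30 mm specimens: 33 mm in diameter, otherwise the same.
- holder: specimen holder fixed to the bench: grey anodised aluminium plate 150 x 222 x 20 mm with two rows of three round recesses, 72 mm apart in both directions; the row on its -x side takes 40 mm specimens, the one on its +x side 30 mm ones. Origin at the centre of its underside; z up, y along the rows.
- probe_grip (a point): point on the axis of the hand-held hardness probe where it is gripped, within its ribbed round aluminium barrel 24 mm in diameter; z along the axis, up towards the back end. The barrel reaches 30 mm above and 42 mm below this point, the black cap on its back end 38 mm above; the end of the tip, fully out, is 92 mm below. It starts upright in the stand.
- tip_point (a point): the rounded end of the probe's sprung tip, on the probe's axis.
- tip (a joint): how far the probe's tip is pressed into its nose, m: 0 fully out, 0.008 at its stop. The spring takes 1 N to start and 0.5 N more for each mm (3 N half-way, 5 N at the stop).
- stand: parking stand of the probe, fixed to the bench: base 85 mm square; four legs and a 76 mm square top plate, 10 mm thick, its top 62 mm above the bench, with a 20 mm round hole through which the probe's nose hangs. Origin at the centre of its underside; z up.
- probe: the hardness probe as a whole, 130 mm long, about 0.2 kg; origin at the end of its tip when fully out, z along its axis. From there up: 10 mm of steel tip (4.4 mm thick), steel nose 16 mm in diameter to 45 mm, black collar 30 mm in diameter to 50 mm, barrel, cap. It hangs by the collar on the top plate of the stand.
- large: the larger loose specimen as a whole; origin at the centre of its underside.
- small: the smaller loose specimen as a whole; origin at the centre of its underside.
- large_seated0: specimen already seated in the holder's row of 40 mm ones, of that size and 25 mm tall, to be left in place; origin at the centre of its underside.
- large_seated1: specimen already seated in the holder's row of 40 mm ones, of that size and 25 mm tall, to be left in place; origin at the centre of its underside.
- small_seated0: specimen already seated in the holder's row of 30 mm ones, of that size and 25 mm tall, to be left in place; origin at the centre of its underside.
- small_seated1: specimen already seated in the holder's row of 30 mm ones, of that size and 25 mm tall, to be left in place; origin at the centre of its underside.
- readout: the probe's grey read-out unit lying on the bench, 82 x 160 x 26 mm, to be left alone; origin at the centre of its underside.
- beaker: glass beaker, 60 mm in diameter, 75 mm tall, to be left alone; origin at the centre of its underside.
- washbottle: white wash bottle, 66 mm in diameter, 190 mm tall with its spout, to be left alone; origin at the centre of its underside.
Not all that is in view belongs to the job. Leave any pink or red look-alike of the stand alone.

How it is judged:
By the outcome, as a careful person would: the job done as asked, in the order asked, and still so for the second after the job is handed in, while the arm keeps its last pose, push and grip.
It also fails if it takes over 64 s, if anything falls off the work surface, if the arm or the gripper's body presses on something with over 40 N, if the wrist force passes 120 N, or if a joint passes its speed limit or range.

### The arm

A 6-joint arm with a two-finger parallel gripper is mounted at the origin on the work surface. World frame = base frame: x ahead of the robot, y to its left, z up, the work surface at z = 0. Lengths are in m, angles in rad, forces in N, time in s.
With the tool pointing down it reaches from about 0.225 to 0.875 m from the base axis. Payload 3.4 kg.
Tool frame: the origin (TCP) lies between the finger pads; the fingertips stand 25 mm ahead of it and the grasp point (between the pads) lies 6 mm ahead of it (manip.tips_ahead is the distance from the TCP to the fingertips, in m); z points along the fingers, x is the direction in which the jaws open and shut, and the axes are right-handed (so a half turn about z gives the same grasp; the last joint's range is limited). The gripper opens to 85 mm and grips with 20 to 120 N. Pads are 22 mm wide; open, the fingers measure 114 mm over their backs; the gripper's body (76 mm by 85 mm) begins 54 mm behind the grasp point. The pads swing forward as they close: fully open they stand 13 mm farther back than shut.
Start: joints at [1.042, 0.276, 1.505, -0, 1.361, -0.121], TCP at [0.228, 0.528, 0.256] pointing down, gripper open.
Joint ranges: [-2.89, 2.89], [-0.75, 2.08], [0.22, 2.7], [-1.18, 4.32], [0.11, 2.71], [-2.7, 2.7]. Speed limits (rad/s): [2.57, 2.57, 3.14, 3.14, 3.14, 3.14].

### API

Orientations are given as a unit quaternion [w, x, y, z].
In Python, from rig import manip gives the robot as it stands. The module is installed in compiled form; this text tells all that it offers.
- The arm moves only by the tool send_rows, never from a script. Its argument "plan" is a list of rows, each an object with "linear": the shift along the tool's x, y, z in m, a list of three; "delta_rot": the turn, a rotation vector about the tool's x, y, z in degrees, a list of three; "fingers": the finger opening in m, from 0 to 0.0854. A call has 1 to 12 rows; each row shifts and turns the pose as measured when the row begins, along the tool's axes as they then stand; what a row does not reach is not made up. A row lasts 1/12 s, in which the tool goes at most 41.7 mm and 7.16 degrees, less where a joint would pass 70% of its speed; a pose out of reach is approached as far as the arm can. A call with a gripper value outside its range is refused whole. The fingers move at their own pace and stop on an object; "force" is the grip in N (left out, the last holds). Time passes only in rows, so rows that do not move let the fingers close. It gives the time, the measured TCP pose, the force and the opening at its end, in the units of the state.
- manip.get_state(): the state, without advancing time (a new reading comes with each control period).
- manip.get_image(name): name is "scene" or "top" or "wrist"; returns the picture (400x640x3 uint8, red, green, blue); there is no depth.
- manip.camera_info(name): a dict with "K" (3x3 intrinsics, pixels), "rvec" (rotation vector, rad) and "tvec" (3), from world to camera coordinates, as OpenCV has them. Camera axes: x right, y down, z forward; pixel columns grow to the right and rows downward; lengths in m; the calibration is good to about 2 mm. A picture is of the moment at which its call begins: read the wrist's pose just before it. camera_info takes no time and is no camera call; for the wrist camera it gives the pose at the moment of the call.
- manip.sign_off(): hands the job in, once; it reports no verdict.
Trained networks look in the newest picture that a camera, given by its name, has taken for a name from the list of things; names that differ only in an ending like _2 or _b are one class to them, and where a whole thing is asked for, a point or a joint stands for the part that bears it (a point fixed in the world has none). Each returns a list of dicts, best first, with "p" (0 to 1); they miss things now and then, are a little off and sometimes report something else, mostly with a low value. They report only what shows in the picture. A call takes as long as a camera call. They do not tell look-alikes from the thing itself.
- manip.find_in(thing, camera): "extent" ([left, top, right, bottom] in pixels, round what is visible of it).
- manip.masks_of(thing, camera): "pixels" (400x640 bool, what is visible of it) and "extent" ([left, top, right, bottom] in pixels, round what is visible of it).
The state is a dict: "clock": time; "qpos": joint angles; "qd": joint speeds; "effort": joint torques, N m; "position": TCP position; "ee_rot": TCP orientation; "contact_force": force on the tool from outside, world axes, zero at the start; "moment": the same for the moment, N m; "width": finger opening in m.
Only numpy, scipy, OpenCV 4.12 (cv2) and the standard library are available. Lean on these libraries where they do the work, as an engineer would, in place of code of your own. Each camera call takes 0.05 s, during which the arm holds its last target. There are 200 camera calls.

## Working session

There is one attempt and no reset: what is moved stays moved. The work goes in short steps, Python scripts to look and compute and a tool call to move; the robot and the scene stay as the last step left them, time stands still between calls to the robot, and variables do not carry over. Pictures are saved under pics/ and viewed, about 8 in all and at most 12, crops included, and the job is handed in when it is done.

Besides the shell and the picture viewer there is one more tool, called by a JSON object that holds its "name" and its "arguments". send_rows: Moves the arm, as the interface text tells. Its arguments: {"type":"object","properties":{"plan":{"type":"array","items":{"type":"object","properties":{"linear":{"type":"array","items":{"type":"number"}},"delta_rot":{"type":"array","items":{"type":"number"}},"fingers":{"type":"number"}}}},"force":{"type":"number"}},"required":["plan"]}

```bash
mkdir -p pics; cat > h.py <<'E'
import numpy as np,cv2
from rig import manip
from scipy.spatial.transform import Rotation as R
def cam(n):
    c=manip.camera_info(n);return np.array(c["K"]),np.array(c["rvec"]).ravel(),np.array(c["tvec"]).ravel()
def ray(n,uv,z,c=None):
    K,r,t=c or cam(n);M=cv2.Rodrigues(r)[0];o=-M.T@t;d=M.T@np.linalg.inv(K)@np.array([uv[0],uv[1],1.]);return o+d*(z-o[2])/d[2]
def proj(n,p,c=None):
    K,r,t=c or cam(n);return cv2.projectPoints(np.array(p,float).reshape(-1,1,3),r,t,K,None)[0].reshape(-1,2)
def save(f,im): cv2.imwrite("pics/"+f,cv2.cvtColor(im,cv2.COLOR_RGB2BGR))
def pose():
    s=manip.get_state();q=s["ee_rot"];return np.array(s["position"]),R.from_quat([q[1],q[2],q[3],q[0]]),s
E
python3 - <<'E'
from h import *
p,r,s=pose();print(s["clock"],p,r.as_matrix().round(3),s["width"],s["contact_force"])
for n in("top","scene"):
    save(n+"0.png",manip.get_image(n))
    K,rv,t=cam(n);print(n,K[0,0],-cv2.Rodrigues(rv)[0].T@t)
    for th in["large","small","holder","stand","probe","large_seated0","small_seated0","readout","beaker","washbottle"]:
        for d in manip.find_in(th,n)[:4]:
            e=d["extent"];c=((e[0]+e[2])/2,(e[1]+e[3])/2);print(th,round(d["p"],2),np.round(e),ray(n,c,.02).round(3)[:2])
E
```

```text
0.0 [0.22780119 0.52741238 0.25543045] [[ 0.397  0.918 -0.001]
 [ 0.918 -0.397 -0.002]
 [-0.002 -0.    -1.   ]] 0.08537631934227924 [-0.71697158 -0.06069102 -0.09763442]
top 507.7483663695827 [ 0.3785746 -0.0139743  1.3961659]
large 0.7 [143. 128. 176. 163.] [0.687 0.412]
large 0.62 [207. 178. 219. 194.] [0.573 0.263]
small 0.67 [193. 218. 211. 231.] [0.467 0.291]
small 0.18 [373. 112. 441. 159.] [ 0.709 -0.273]
holder 0.67 [271. 150. 363. 220.] [ 0.572 -0.022]
stand 0.83 [397. 261. 436. 292.] [ 0.323 -0.286]
stand 0.69 [452. 232. 492. 271.] [ 0.388 -0.438]
probe 0.61 [416. 215. 433. 228.] [ 0.471 -0.313]
large_seated0 0.69 [282. 196. 300. 214.] [0.519 0.05 ]
large_seated0 0.46 [338. 184. 349. 199.] [ 0.555 -0.094]
small_seated0 0.67 [308. 165. 318. 178.] [ 0.611 -0.012]
small_seated0 0.53 [313. 191. 327. 206.] [ 0.536 -0.029]
readout 0.73 [373. 109. 440. 157.] [ 0.716 -0.271]
beaker 0.93 [241. 110. 265. 137.] [0.748 0.154]
washbottle 0.65 [142. 127. 180. 163.] [0.688 0.407]
washbottle 0.49 [203. 174. 220. 190.] [0.585 0.267]
scene 428.89296420987233 [ 1.37501678 -0.2967563   0.87594
[... 165 characters left out ...]
. 190. 219. 220.] [ 0.37  -0.296]
holder 0.25 [457. 167. 490. 230.] [0.62  0.445]
stand 0.84 [200. 206. 233. 242.] [ 0.456 -0.296]
stand 0.78 [197. 174. 232. 208.] [ 0.308 -0.277]
stand 0.73 [145. 202. 185. 238.] [ 0.386 -0.433]
stand 0.65 [152. 245. 190. 285.] [ 0.564 -0.432]
probe 0.68 [207. 193. 218. 220.] [ 0.376 -0.295]
large_seated0 0.72 [286. 221. 299. 237.] [ 0.551 -0.099]
large_seated0 0.64 [330. 204. 344. 214.] [0.517 0.046]
small_seated0 0.54 [298. 240. 310. 252.] [ 0.622 -0.087]
readout 0.76 [208. 279. 277. 314.] [ 0.725 -0.278]
beaker 0.84 [396. 231. 418. 267.] [0.728 0.164]
washbottle 0.61 [458. 174. 492. 227.] [0.626 0.444]
washbottle 0.24 [288. 221. 301. 237.] [ 0.552 -0.093]
```

```bash
python3 - <<'E'
import cv2
a=cv2.imread("pics/top0.png")[100:300,130:510];cv2.imwrite("pics/t1.png",cv2.resize(a,None,fx=2.1,fy=2.1,interpolation=2))
a=cv2.imread("pics/scene0.png")[150:320,130:510];cv2.imwrite("pics/s1.png",cv2.resize(a,None,fx=2.1,fy=2.1,interpolation=2))
E
```

```text
(no output)
```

View pics/t1.png

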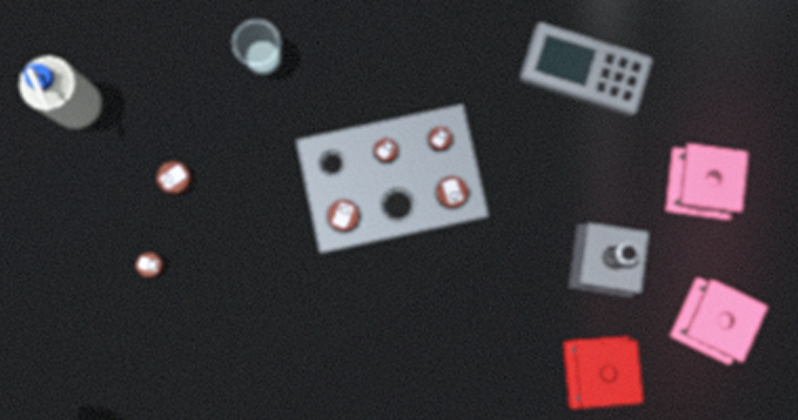

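View pics/s1.png

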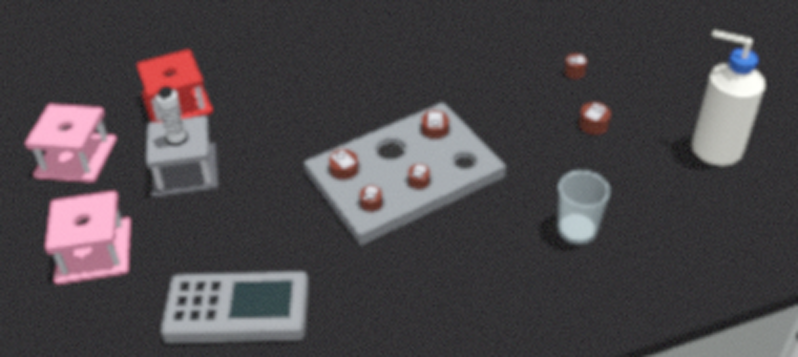

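```bash
python3 - <<'E'
from h import *
print(manip.tips_ahead)
im=cv2.cvtColor(cv2.imread("pics/top0.png"),cv2.COLOR_BGR2RGB)
for n,uv,z in[("large",(212.4,184.3),.025),("small",(200.5,225.7),.025),("ls0",(130+343/2.1,100+215/2.1),.037),("ls1",(130+452/2.1,100+191/2.1),.037),("ss0",(130+386/2.1,100+150/2.1),.037),("ss1",(130+440/2.1,100+138/2.1),.037),("lrec",(319,197.1),.018),("srec",(287.6,176.7),.018),("cap",(130+628/2.1,100+252/2.1),.147)]:
    print(n,ray("top",uv,z).round(4))
c=cam("wrist");p,r,s=pose();M=cv2.Rodrigues(c[1])[0];o=-M.T@c[2]
print("cam in tool",r.inv().apply(o-p).round(4),(r.as_matrix().T@M.T).round(3),c[0])
print(s["qpos"])
E
```

```text
0.025
large [0.5772 0.2632 0.025 ]
small [0.4648 0.2938 0.025 ]
ls0 [0.5243 0.0428 0.037 ]
ls1 [ 0.5539 -0.0974  0.037 ]
ss0 [ 0.6081 -0.013   0.037 ]
ss1 [ 0.6232 -0.083   0.037 ]
lrec [ 0.5401 -0.0265  0.018 ]
srec [0.5973 0.059  0.018 ]
cap [ 0.4654 -0.2965  0.147 ]
cam in tool [-1.000e-04 -7.490e-02 -1.166e-01] [[ 1.     0.     0.001]
 [-0.     0.956  0.293]
 [-0.001 -0.293  0.956]] [[338.79464526   0.         319.58059122]
 [  0.         338.79464526 196.05472016]
 [  0.           0.           1.        ]]
[ 1.04204216e+00  2.75906659e-01  1.50493546e+00  2.66893045e-05
  1.36072998e+00 -1.21009333e-01]
```

{"name": "send_rows", "arguments": {"plan": [{"linear":[-0.0087,0.0354,0.0088]},{"linear":[-0.0087,0.0354,0.0088]},{"linear":[-0.0087,0.0354,0.0088]},{"linear":[-0.0087,0.0354,0.0088]},{"linear":[-0.0087,0.0354,0.0088]},{"linear":[-0.0087,0.0354,0.0088]},{"linear":[-0.0087,0.0354,0.0088]},{"linear":[-0.0087,0.0354,0.0088]},{"linear":[-0.0087,0.0354,0.0088]},{"linear":[-0.0087,0.0354,0.0088]},{"linear":[-0.0087,0.0354,0.0088]},{"linear":[-0.0087,0.0354,0.0088]}]}}

```text
$.plan[0]: bad value
```

```bash
cat >> h.py <<'E'
def go(tp,ang=None):
    """print tool-frame shift to world point tp (TCP), tool-z turn to bring tool x to ang deg, and tilt error"""
    p,r,s=pose();M=r.as_matrix();a=np.degrees(np.arctan2(M[1,0],M[0,0]))
    fix=r.inv()*R.from_matrix(np.c_[[np.cos(np.radians(a if ang is None else ang)),np.sin(np.radians(a if ang is None else ang)),0],[np.sin(np.radians(a if ang is None else ang)),-np.cos(np.radians(a if ang is None else ang)),0],[0,0,-1]])
    print("t",round(s["clock"],2),"TCP",p.round(4),"ang",a.round(2),"w",round(s["width"],4),"F",np.round(s["contact_force"],2),"| shift",(r.inv().apply(np.array(tp)-p)).round(4) if tp is not None else "","turn",fix.as_rotvec(degrees=True).round(2))
def disc(im,c,p0,z,rad):
    """top-face centre of a red-brown puck near p0, fitted by rendering side+top silhouette at known radius"""
    hsv=cv2.cvtColor(im,cv2.COLOR_RGB2HSV)
    t=np.linspace(0,2*np.pi,60)
    circ=lambda x,y,zz:np.c_[x+rad*np.cos(t),y+rad*np.sin(t),0*t+zz]
    m=((im.max(2)>55)).astype(np.uint8)
    roi=np.zeros_like(m);cv2.circle(roi,tuple(int(v) for v in proj(None,[p0],c)[0]),int(1.6*rad*c[0][0,0]/ (cv2.Rodrigues(c[1])[0]@np.array(p0)+c[2])[2]),1,-1)
    return m&roi
E
python3 - <<'E'
from h import *
c=cam("wrist");im=manip.get_image("wrist");save("w1.png",im);go((.577,.263,.15),None)
for th in("large","small"):
    for d in manip.masks_of(th,"wrist")[:3]:
        e=d["extent"];h=cv2.convexHull(np.argwhere(d["pixels"])[:,::-1].astype(np.int32));print(th,round(d["p"],2),np.round(e,1),ray(None,((e[0]+e[2])/2,(e[1]+e[3])/2),.0125,c).round(4))
E
```

```text
t 1.15 TCP [0.228  0.5279 0.2563] ang 66.64 w 0.0854 F [-0.35  0.64 -0.26] | shift [-0.1048  0.4254  0.1063] turn [-0. -0.  0.]
```

View pics/w1.png

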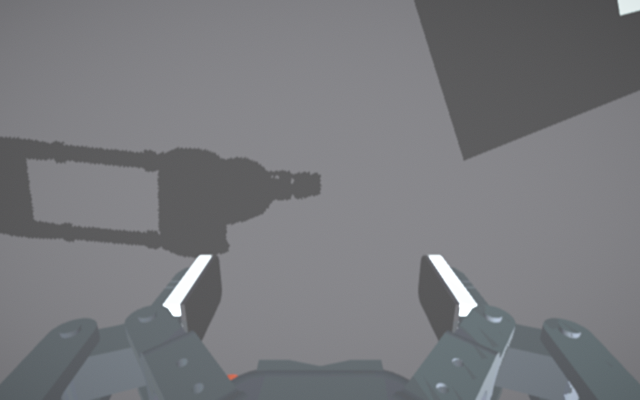

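{"name": "send_rows", "arguments": {"plan": [{"linear":[-0.0087,0.0354,0.0088],"delta_rot":[0,0,0],"fingers":0.0854},{"linear":[-0.0087,0.0354,0.0088],"delta_rot":[0,0,0],"fingers":0.0854},{"linear":[-0.0087,0.0354,0.0088],"delta_rot":[0,0,0],"fingers":0.0854},{"linear":[-0.0087,0.0354,0.0088],"delta_rot":[0,0,0],"fingers":0.0854},{"linear":[-0.0087,0.0354,0.0088],"delta_rot":[0,0,0],"fingers":0.0854},{"linear":[-0.0087,0.0354,0.0088],"delta_rot":[0,0,0],"fingers":0.0854},{"linear":[-0.0087,0.0354,0.0088],"delta_rot":[0,0,0],"fingers":0.0854},{"linear":[-0.0087,0.0354,0.0088],"delta_rot":[0,0,0],"fingers":0.0854},{"linear":[-0.0087,0.0354,0.0088],"delta_rot":[0,0,0],"fingers":0.0854},{"linear":[-0.0087,0.0354,0.0088],"delta_rot":[0,0,0],"fingers":0.0854},{"linear":[-0.0087,0.0354,0.0088],"delta_rot":[0,0,0],"fingers":0.0854},{"linear":[-0.0087,0.0354,0.0088],"delta_rot":[0,0,0],"fingers":0.0854}]}}

```text
clock: 2.25
position: [0.588, 0.2627, 0.1483]
ee_rot: [-0.004, 0.832, 0.555, 0.005]
contact_force: [0.0, 0.8, -0.7]
width: 0.0853
```

```bash
python3 - <<'E'
s=open("h.py").read();open("h.py","w").write(s[:s.index("def disc")])
E
python3 - <<'E'
from h import *
c=cam("wrist");im=manip.get_image("wrist");save("w2.png",im);go((.577,.263,.15),None)
for th in("large","small"):
    for d in manip.masks_of(th,"wrist")[:3]:
        e=d["extent"];print(th,round(d["p"],2),np.round(e,1),ray(None,((e[0]+e[2])/2,(e[1]+e[3])/2),.0125,c).round(4))
E
```

```text
t 2.3 TCP [0.5943 0.2576 0.1461] ang 67.27 w 0.0858 F [ 4.91 -1.58 -0.86] | shift [-0.0016 -0.018  -0.004 ] turn [ 0.29 -0.59 -0.  ]
large 0.92 [287.7 151.7 340.1 208.5] [0.5773 0.2644 0.0125]
small 0.91 [263.1   1.2 312.8  39.2] [0.4685 0.2912 0.0125]
```

View pics/w2.png

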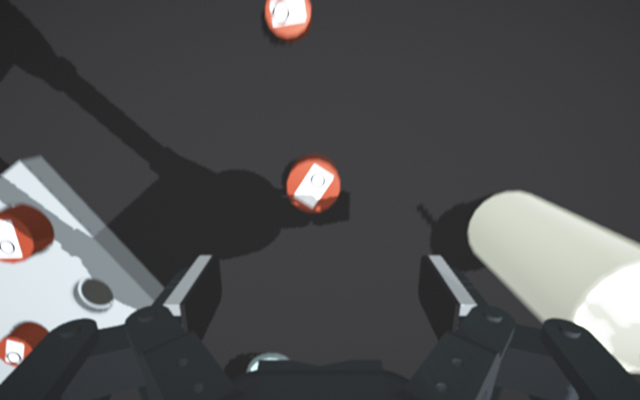

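```bash
cat >> h.py <<'E'
def puck(im,c,p0,z0,rad,h=.025,zv=None,win=1.5):
    """xy of a puck (underside z0, visible from zv up) by matching silhouette centroid"""
    zv=z0 if zv is None else zv; t=np.linspace(0,2*np.pi,72); p=np.array(p0[:2],float)
    M=cv2.Rodrigues(c[1])[0]; hsv=cv2.cvtColor(im,cv2.COLOR_RGB2HSV)
    red=((hsv[...,1]>110)&((hsv[...,0]<14)|(hsv[...,0]>170))&(im[...,0]>60)).astype(np.uint8)
    for _ in range(8):
        pts=np.vstack([np.c_[p[0]+rad*np.cos(t),p[1]+rad*np.sin(t),0*t+z] for z in(zv,z0+h)])
        q=proj(None,pts,c);hull=cv2.convexHull(q.astype(np.float32));mo=cv2.moments(hull);mc=np.array([mo["m10"],mo["m01"]])/mo["m00"]
        roi=np.zeros_like(red);cv2.circle(roi,tuple(int(round(v)) for v in mc),int(win*np.sqrt(mo["m00"]/np.pi)),1,-1)
        n,l,st,_c=cv2.connectedComponentsWithStats(red&roi,connectivity=8);k=1+np.argmax(st[1:,4])
        sh=cv2.convexHull(np.argwhere(l==k)[:,::-1].astype(np.float32));ms=cv2.moments(sh);sc=np.array([ms["m10"],ms["m01"]])/ms["m00"]
        p+=(ray(None,sc,z0+h*.7,c)-ray(None,mc,z0+h*.7,c))[:2]
    return p.round(4),round(ms["m00"]/mo["m00"],3)
E
python3 - <<'E'
from h import *
c=cam("wrist");im=manip.get_image("wrist");save("w3.png",im)
L=puck(im,c,(.5773,.2644),0,.02);S=puck(im,c,(.4685,.2912),0,.015);print(L,S);go((*L[0],.034),67);go((*S[0],.034),67)
print(puck(im,c,(.5243,.0428),.012,.02,zv=.02))
E
```

```text
(array([0.5774, 0.2641]), 0.973) (array([0.4687, 0.2925]), 0.667)
t 2.45 TCP [0.5871 0.2631 0.1479] ang 67.32 w 0.0853 F [-0.74  0.32  0.22] | shift [-0.0041 -0.009   0.1139] turn [-0.18 -0.68  0.32]
t 2.45 TCP [0.5871 0.2631 0.1479] ang 67.32 w 0.0853 F [-0.74  0.32  0.22] | shift [-0.0198 -0.1202  0.114 ] turn [-0.18 -0.68  0.32]
(array([0.5262, 0.0519]), 0.716)
```

{"name": "send_rows", "arguments": {"plan": [{"linear":[-0.004,-0.009,0.0],"delta_rot":[-0.2,-0.7,0],"fingers":0.0854},{"linear":[0,0,0.03],"delta_rot":[0,0,0],"fingers":0.0854},{"linear":[0,0,0.03],"delta_rot":[0,0,0],"fingers":0.07},{"linear":[0,0,0],"delta_rot":[0,0,0],"fingers":0.07},{"linear":[0,0,0],"delta_rot":[0,0,0],"fingers":0.07}]}}

```text
clock: 2.87
position: [0.5714, 0.2681, 0.0912]
ee_rot: [0.001, 0.831, 0.557, 0.002]
contact_force: [0.2, 0.2, 0.6]
width: 0.0699
```

```bash
python3 - <<'E'
from h import *
c=cam("wrist");im=manip.get_image("wrist");save("w4.png",im)
L=puck(im,c,(.5773,.2644),0,.02);print(L);go((*L[0],.034),67)
E
```

```text
(array([0.577 , 0.2642]), 0.95)
t 2.92 TCP [0.5708 0.2681 0.0911] ang 67.67 w 0.0703 F [-0.85 -0.2  -0.11] | shift [-0.0013  0.0071  0.0571] turn [ 0.1  -0.07  0.67]
```

{"name": "send_rows", "arguments": {"plan": [{"linear":[-0.0013,0.0071,0.02],"delta_rot":[0,0,0],"fingers":0.07},{"linear":[0,0,0.015],"delta_rot":[0,0,0],"fingers":0.07},{"linear":[0,0,0.01],"delta_rot":[0,0,0],"fingers":0.07},{"linear":[0,0,0],"delta_rot":[0,0,0],"fingers":0.07},{"linear":[0,0,0],"delta_rot":[0,0,0],"fingers":0.07}]}}

```text
clock: 3.33
position: [0.5789, 0.269, 0.0544]
ee_rot: [0.002, 0.829, 0.559, 0.007]
contact_force: [0.3, 0.6, -0.2]
width: 0.0703
```

```bash
python3 - <<'E'
from h import *
go((.577,.2641,.034),67)
E
```

```text
t 3.33 TCP [0.5789 0.269  0.0544] ang 67.99 w 0.0703 F [ 0.35  0.63 -0.17] | shift [-0.0055 -0.0002  0.0204] turn [ 0.68 -0.57  0.99]
```

{"name": "send_rows", "arguments": {"plan": [{"linear":[-0.0055,0,0.008],"delta_rot":[0.7,-0.6,0],"fingers":0.07},{"linear":[0,0,0.008],"delta_rot":[0,0,0],"fingers":0.07},{"linear":[0,0,0.003],"delta_rot":[0,0,0],"fingers":0.07},{"linear":[0,0,0],"delta_rot":[0,0,0],"fingers":0.07},{"linear":[0,0,0],"delta_rot":[0,0,0],"fingers":0.07}]}}

```text
clock: 3.75
position: [0.5785, 0.2644, 0.0374]
ee_rot: [0.001, 0.829, 0.559, 0.002]
contact_force: [-0.1, -0.1, 0.6]
width: 0.0696
```

```bash
python3 - <<'E'
from h import *
go((.577,.2641,.034),67)
E
```

```text
t 3.75 TCP [0.5785 0.2644 0.0374] ang 68.02 w 0.0696 F [-0.06 -0.06  0.64] | shift [-0.0008 -0.0013  0.0034] turn [ 0.17 -0.11  1.02]
```

Good. Final nudge, close, and lift.

{"name": "send_rows", "arguments": {"force": 40, "plan": [{"linear":[-0.0008,-0.0013,0.0035],"delta_rot":[0.2,-0.1,0],"fingers":0.07},{"linear":[0,0,0],"delta_rot":[0,0,0],"fingers":0.05},{"linear":[0,0,0],"delta_rot":[0,0,0],"fingers":0.03},{"linear":[0,0,0],"delta_rot":[0,0,0],"fingers":0.03},{"linear":[0,0,0],"delta_rot":[0,0,0],"fingers":0.03},{"linear":[0,0,0],"delta_rot":[0,0,0],"fingers":0.03}]}}

```text
clock: 4.25
position: [0.5774, 0.2641, 0.0342]
ee_rot: [-0.0, 0.829, 0.559, 0.0]
contact_force: [0.8, 0.6, -1.5]
width: 0.0381
```

```bash
python3 - <<'E'
from h import *
go((.54,-.0265,.15),102)
E
```

```text
t 4.25 TCP [0.5774 0.2641 0.0342] ang 68.0 w 0.0381 F [ 0.85  0.58 -1.52] | shift [-0.2834  0.0742 -0.116 ] turn [ 1.0e-02 -4.0e-02 -3.4e+01]
```

{"name": "send_rows", "arguments": {"plan": [{"linear":[0,0,-0.02],"delta_rot":[0,0,0],"fingers":0.03},{"linear":[0,0,-0.025],"delta_rot":[0,0,-6.8],"fingers":0.03},{"linear":[0,0,-0.025],"delta_rot":[0,0,-6.8],"fingers":0.03},{"linear":[0,0,-0.025],"delta_rot":[0,0,-6.8],"fingers":0.03},{"linear":[0,0,-0.02],"delta_rot":[0,0,-6.8],"fingers":0.03},{"linear":[0,0,0],"delta_rot":[0,0,-6.8],"fingers":0.03},{"linear":[-0.034,-0.012,0],"delta_rot":[0,0,0],"fingers":0.03},{"linear":[-0.034,-0.012,0],"delta_rot":[0,0,0],"fingers":0.03},{"linear":[-0.034,-0.012,0],"delta_rot":[0,0,0],"fingers":0.03},{"linear":[-0.034,-0.012,0],"delta_rot":[0,0,0],"fingers":0.03},{"linear":[-0.034,-0.012,0],"delta_rot":[0,0,0],"fingers":0.03},{"linear":[-0.02,-0.007,0],"delta_rot":[0,0,0],"fingers":0.03}]}}

```text
clock: 5.25
position: [0.557, 0.0627, 0.1535]
ee_rot: [-0.0, 0.613, 0.79, 0.002]
contact_force: [0.4, -0.5, -1.6]
width: 0.0386
```

```bash
python3 - <<'E'
from h import *
c=cam("wrist");im=manip.get_image("wrist");save("w5.png",im);go((.54,-.0265,.15),102)
E
```

```text
t 5.3 TCP [0.5568 0.0598 0.1534] ang 104.34 w 0.0385 F [-0.92 -2.18 -0.81] | shift [-0.0794 -0.0376  0.0034] turn [0.07 0.03 2.34]
```

View pics/w5.png

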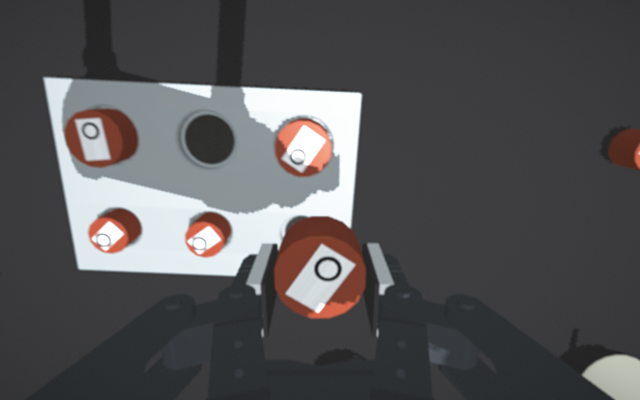

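```bash
cat >> h.py <<'E'
def recess(im,c,p0,rad):
    t=np.linspace(0,2*np.pi,90);p=np.array(p0[:2],float);dark=(im.max(2)<45).astype(np.uint8)
    for _ in range(8):
        def ras(z,r):
            m=np.zeros(im.shape[:2],np.uint8);cv2.fillPoly(m,[np.round(proj(None,np.c_[p[0]+r*np.cos(t),p[1]+r*np.sin(t),0*t+z],c)*16).astype(np.int32)],1,shift=4);return m
        m=ras(.0125,rad)&ras(.0185,rad);w=ras(.02,rad+.006)
        f=lambda a:np.argwhere(a>0)[:,::-1].mean(0)
        d=dark&w;p+=(ray(None,f(d),.0125,c)-ray(None,f(m),.0125,c))[:2]
    return p.round(4),round(d.sum()/m.sum(),3)
E
python3 - <<'E'
from h import *
im=manip.get_image("wrist");c=cam("wrist");save("w6.png",im)
print("rec",recess(im,c,(.5401,-.0265),.0215))
for n,q,r in(("l0",(.524,.043),.02),("l1",(.554,-.097),.02),("s0",(.608,-.013),.015),("s1",(.623,-.083),.015)):print(n,puck(im,c,q,.012,r,zv=.02,win=1.25))
p,r,s=pose();print("held-tcp",r.inv().apply(np.r_[puck(im,c,p,p[2]-.034,.02,win=1.1)[0],0]-p),)
cs=[(43,77),(361,93),(78,268)]
for u in cs: print(ray(None,u,.02,c).round(4))
go((.54,-.0265,.15),102)
E
```

```text
rec (array([ 0.533 , -0.0249]), np.float64(0.012))
l0 (array([0.5245, 0.0466]), 0.892)
l1 (array([ 0.5528, -0.0924]), 0.937)
s0 (array([ 0.6083, -0.0087]), 0.905)
s1 (array([ 0.6226, -0.0784]), 0.914)
held-tcp [-0.00017222  0.00018041  0.15350841]
[ 0.5226 -0.1443  0.02  ]
[0.4783 0.0729 0.02  ]
[ 0.6685 -0.1145  0.02  ]
t 5.35 TCP [0.5573 0.0624 0.1535] ang 104.25 w 0.0385 F [ 0.01  0.68 -0.56] | shift [-0.0819 -0.0386  0.0032] turn [ 0.14 -0.13  2.25]
```

{"name": "send_rows", "arguments": {"plan": [{"linear":[-0.025,-0.012,0],"delta_rot":[0,0,2.7],"fingers":0.03},{"linear":[-0.025,-0.012,0],"delta_rot":[0,0,0],"fingers":0.03},{"linear":[-0.02,-0.01,0],"delta_rot":[0,0,0],"fingers":0.03},{"linear":[0,0,0],"delta_rot":[0,0,0],"fingers":0.03},{"linear":[0,0,0],"delta_rot":[0,0,0],"fingers":0.03},{"linear":[0,0,0],"delta_rot":[0,0,0],"fingers":0.03}]}}

```text
clock: 5.85
position: [0.5397, -0.0127, 0.1532]
ee_rot: [-0.001, 0.634, 0.774, 0.004]
contact_force: [-0.6, 0.2, -1.1]
width: 0.0386
```

```bash
python3 - <<'E'
from h import *
im=manip.get_image("wrist");c=cam("wrist");save("w7.png",im)
u=proj(None,[[.5387,-.0235,.0125]],c)[0].astype(int);print(u,im[u[1]-2:u[1]+3,u[0],:].max(1), im[u[1],u[0]-40:u[0]+41:4].max(1))
for n,q,r in(("l0",(.524,.043),.02),("l1",(.554,-.097),.02),("s0",(.608,-.013),.015),("s1",(.623,-.083),.015)):print(n,puck(im,c,q,.012,r,zv=.02,win=1.25))
p,r,s=pose();print("held-tcp",r.inv().apply(np.r_[puck(im,c,p,p[2]-.034,.02,win=1.1)[0],p[2]]-p),)
go((.5387,-.0235,.1),101.5)
E
```

```text
[304 186] [43 45 42 45 44] [143 143 122 132  45  45  43  46  44  45  42  46  44  44  45  84 130 143
 140 251 250]
l0 (array([0.5236, 0.0426]), 0.911)
l1 (array([ 0.5524, -0.0963]), 0.92)
s0 (array([ 0.5921, -0.0225]), 0.96)
s1 (array([ 0.6224, -0.0821]), 0.903)
held-tcp [2.47959507e-04 6.24211881e-04 5.03345648e-06]
t 5.9 TCP [ 0.5397 -0.0124  0.1532] ang 101.41 w 0.0382 F [ 0.52 -0.44 -0.35] | shift [-0.011  -0.0035  0.0531] turn [ 0.32 -0.35 -0.09]
```

View pics/w7.png

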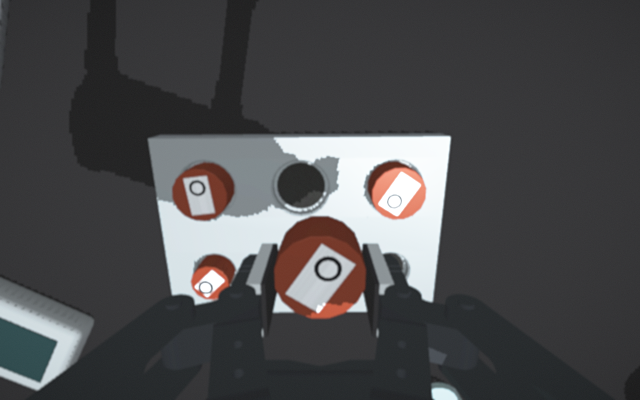

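```bash
sed -i 's/max(2)<45/max(2)<65/' h.py; python3 - <<'E'
from h import *
im=manip.get_image("wrist");c=cam("wrist")
print("rec",recess(im,c,(.538,-.0269),.0215))
for u in((149,136),(450,136)): print(ray(None,u,.02,c).round(4))
go((.538,-.0269,.1),101.5)
E
```

```text
rec (array([ 0.5365, -0.0285]), np.float64(0.596))
[ 0.5216 -0.1417  0.02  ]
[0.4781 0.0737 0.02  ]
t 5.95 TCP [ 0.5397 -0.0122  0.1532] ang 101.44 w 0.0384 F [ 0.65  0.35 -0.8 ] | shift [-0.0143 -0.0049  0.053 ] turn [ 0.32 -0.34 -0.06]
```

{"name": "send_rows", "arguments": {"plan": [{"linear":[-0.0145,-0.005,0.0],"delta_rot":[0.3,-0.3,0],"fingers":0.03},{"linear":[0,0,0.025],"delta_rot":[0,0,0],"fingers":0.03},{"linear":[0,0,0.025],"delta_rot":[0,0,0],"fingers":0.03},{"linear":[0,0,0.01],"delta_rot":[0,0,0],"fingers":0.03},{"linear":[0,0,0],"delta_rot":[0,0,0],"fingers":0.03},{"linear":[0,0,0],"delta_rot":[0,0,0],"fingers":0.03}]}}

```text
clock: 6.45
position: [0.5408, -0.0269, 0.0925]
ee_rot: [0.003, 0.63, 0.777, 0.001]
contact_force: [0.8, -0.7, -0.4]
width: 0.0386
```

```bash
python3 - <<'E'
from h import *
im=manip.get_image("wrist");c=cam("wrist");save("w8.png",im)
for n,q,r in(("l0",(.524,.043),.02),("l1",(.552,-.097),.02)):print(n,puck(im,c,q,.012,r,zv=.02,win=1.25))
p,r,s=pose();print("held-tcp",r.inv().apply(np.r_[puck(im,c,p,p[2]-.034,.02,win=1.1)[0],p[2]]-p),)
go((.538,-.0265,.046),101.5)
E
```

```text
l0 (array([0.5235, 0.042 ]), 0.947)
l1 (array([ 0.552 , -0.0967]), 0.941)
held-tcp [5.93179395e-07 1.39853363e-03 6.42874725e-06]
t 6.5 TCP [ 0.5408 -0.0269  0.0927] ang 101.92 w 0.0383 F [-0.2  -0.29 -1.02] | shift [ 0.0011 -0.0029  0.0467] turn [0.26 0.19 0.42]
```

{"name": "send_rows", "arguments": {"plan": [{"linear":[0.0008,-0.0036,0.01],"delta_rot":[0.3,0.2,0],"fingers":0.03},{"linear":[0,0,0.008],"delta_rot":[0,0,0],"fingers":0.03},{"linear":[0,0,0.005],"delta_rot":[0,0,0],"fingers":0.03},{"linear":[0,0,0],"delta_rot":[0,0,0],"fingers":0.03},{"linear":[0,0,0],"delta_rot":[0,0,0],"fingers":0.03}]}}

```text
clock: 6.92
position: [0.5389, -0.0272, 0.07]
ee_rot: [0.002, 0.629, 0.777, 0.001]
contact_force: [-0.1, -0.7, -0.3]
width: 0.0389
```

```bash
python3 - <<'E'
from h import *
go((.5374,-.0268,.046),101.5)
E
```

```text
t 6.92 TCP [ 0.5389 -0.0272  0.07  ] ang 101.99 w 0.0389 F [-0.11 -0.67 -0.34] | shift [ 0.0007 -0.0015  0.024 ] turn [0.21 0.1  0.49]
```

{"name": "send_rows", "arguments": {"plan": [{"linear":[0.0007,-0.0015,0.005],"delta_rot":[0.2,0.1,0],"fingers":0.03},{"linear":[0,0,0.005],"delta_rot":[0,0,0],"fingers":0.03},{"linear":[0,0,0.003],"delta_rot":[0,0,0],"fingers":0.03},{"linear":[0,0,0.0],"delta_rot":[0,0,0],"fingers":0.03},{"linear":[0,0,0],"delta_rot":[0,0,0],"fingers":0.03}]}}

```text
clock: 7.33
position: [0.5376, -0.0268, 0.0562]
ee_rot: [0.0, 0.629, 0.777, 0.0]
contact_force: [-0.1, -0.2, 0.4]
width: 0.0383
```

```bash
python3 - <<'E'
from h import *
go((.5374,-.0268,.046),101.5)
E
```

```text
t 7.33 TCP [ 0.5376 -0.0268  0.0562] ang 101.99 w 0.0383 F [-0.06 -0.24  0.43] | shift [ 0.0001 -0.0002  0.0102] turn [0.06 0.02 0.49]
```

{"name": "send_rows", "arguments": {"plan": [{"linear":[0,0,0.003],"delta_rot":[0,0,0],"fingers":0.03},{"linear":[0,0,0.003],"delta_rot":[0,0,0],"fingers":0.03},{"linear":[0,0,0.002],"delta_rot":[0,0,0],"fingers":0.03},{"linear":[0,0,0],"delta_rot":[0,0,0],"fingers":0.03},{"linear":[0,0,0],"delta_rot":[0,0,0],"fingers":0.03}]}}

```text
clock: 7.75
position: [0.5379, -0.0269, 0.0476]
ee_rot: [0.001, 0.629, 0.777, 0.0]
contact_force: [0.4, -0.8, 0.9]
width: 0.0383
```

```bash
python3 - <<'E'
from h import *
im=manip.get_image("wrist");save("w9.png",im)
go((.5374,-.0268,.046),101.5)
E
```

```text
t 7.8 TCP [ 0.5379 -0.0269  0.0476] ang 101.99 w 0.0383 F [-0.64 -0.01  0.08] | shift [ 0.0002 -0.0005  0.0016] turn [0.09 0.03 0.49]
```

{"name": "send_rows", "arguments": {"plan": [{"linear":[0,0,0.0013],"delta_rot":[0,0,0],"fingers":0.03},{"linear":[0,0,0],"delta_rot":[0,0,0],"fingers":0.03},{"linear":[0,0,0],"delta_rot":[0,0,0],"fingers":0.045},{"linear":[0,0,0],"delta_rot":[0,0,0],"fingers":0.055},{"linear":[0,0,0],"delta_rot":[0,0,0],"fingers":0.055},{"linear":[0,0,0],"delta_rot":[0,0,0],"fingers":0.055},{"linear":[0,0,-0.02],"delta_rot":[0,0,0],"fingers":0.055},{"linear":[0,0,-0.03],"delta_rot":[0,0,0],"fingers":0.055},{"linear":[0,0,-0.035],"delta_rot":[0,0,0],"fingers":0.06},{"linear":[0,0,-0.015],"delta_rot":[0,0,0],"fingers":0.06},{"linear":[0,0,0],"delta_rot":[0,0,0],"fingers":0.06},{"linear":[0,0,0],"delta_rot":[0,0,0],"fingers":0.06}]}}

```text
clock: 8.8
position: [0.5372, -0.0268, 0.1496]
ee_rot: [-0.0, 0.629, 0.777, -0.0]
contact_force: [0.3, 0.1, 0.6]
width: 0.0602
```

```bash
python3 - <<'E'
from h import *
im=manip.get_image("wrist");c=cam("wrist");save("w10.png",im)
for n,q,r in(("l0",(.524,.043),.02),("L",(.538,-.0268),.02),("l1",(.552,-.097),.02),("s0",(.608,-.013),.015),("s1",(.623,-.083),.015)):
  for z in (.012,.018): print(n,puck(im,c,q,z,r,zv=.02,win=1.25))
print("srec",recess(im,c,(.594,.058),.0165))
go((.4687,.2925,.12),101.5)
E
```

```text
l0 (array([0.5233, 0.042 ]), 0.918)
l0 (array([0.5224, 0.0406]), 0.836)
L (array([ 0.5374, -0.0269]), 0.906)
L (array([ 0.5361, -0.0272]), 0.837)
l1 (array([ 0.5519, -0.0967]), 0.911)
l1 (array([ 0.5504, -0.0958]), 0.83)
s0 (array([ 0.6074, -0.0129]), 0.902)
s0 (array([ 0.6052, -0.0134]), 0.792)Traceback (most recent call last):
  File "<stdin>", line 4, in <module>
  File "h.py", line 27, in puck
    n,l,st,_c=cv2.connectedComponentsWithStats(red&roi,connectivity=8);k=1+np.argmax(st[1:,4])
                                                                           ~~~~~~~~~^^^^^^^^^^
    return _wrapfunc(a, 'argmax', axis=axis, out=out, **kwds)
    return bound(*args, **kwds)
ValueError: attempt to get argmax of an empty sequence
```

View pics/w10.png

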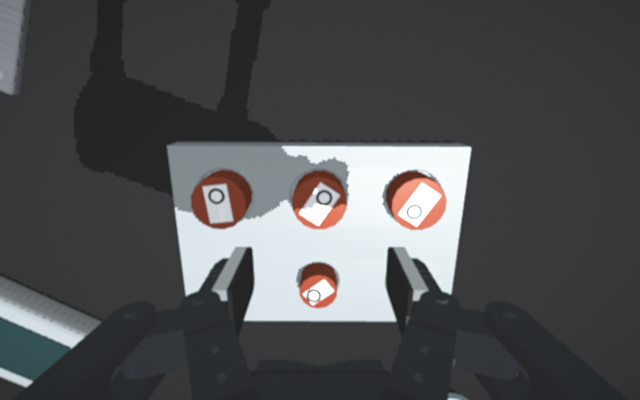

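{"name": "send_rows", "arguments": {"plan": [{"linear":[0.03,0,0],"delta_rot":[0,0,0],"fingers":0.06},{"linear":[0.036,0,0],"delta_rot":[0,0,0],"fingers":0.06},{"linear":[0.036,0,0],"delta_rot":[0,0,0],"fingers":0.06},{"linear":[0.036,0,0],"delta_rot":[0,0,0],"fingers":0.06},{"linear":[0.036,0,0.005],"delta_rot":[0,0,0],"fingers":0.06},{"linear":[0.036,0,0.005],"delta_rot":[0,0,0],"fingers":0.06},{"linear":[0.036,0,0.005],"delta_rot":[0,0,0],"fingers":0.06},{"linear":[0.036,0,0.005],"delta_rot":[0,0,0],"fingers":0.06},{"linear":[0.036,0,0.005],"delta_rot":[0,0,0],"fingers":0.06},{"linear":[0.01,0,0],"delta_rot":[0,0,0],"fingers":0.06},{"linear":[0,0,0],"delta_rot":[0,0,0],"fingers":0.06},{"linear":[0,0,0],"delta_rot":[0,0,0],"fingers":0.06}]}}

```text
clock: 9.85
position: [0.4583, 0.303, 0.1026]
ee_rot: [-0.008, 0.631, 0.775, -0.013]
contact_force: [0.6, 0.5, 0.1]
width: 0.06
```

```bash
python3 - <<'E'
from h import *
im=manip.get_image("wrist");c=cam("wrist");save("w11.png",im)
S=puck(im,c,(.4687,.2925),0,.015);print(S);go((*S[0],.034),101.5)
E
```

```text
(array([0.462 , 0.2927]), 0.807)
t 9.9 TCP [0.4583 0.3024 0.1026] ang 101.62 w 0.06 F [-0.12 -0.33  0.43] | shift [-0.01    0.0038  0.0686] turn [-1.75  0.25  0.11]
```

{"name": "send_rows", "arguments": {"plan": [{"linear":[-0.01,0.004,0.0],"delta_rot":[-1.75,0.25,0],"fingers":0.06},{"linear":[0,0,0.012],"delta_rot":[0,0,0],"fingers":0.06},{"linear":[0,0,0],"delta_rot":[0,0,0],"fingers":0.06},{"linear":[0,0,0],"delta_rot":[0,0,0],"fingers":0.06},{"linear":[0,0,0],"delta_rot":[0,0,0],"fingers":0.06}]}}

```text
clock: 10.32
position: [0.4661, 0.2858, 0.0899]
ee_rot: [0.001, 0.635, 0.773, -0.001]
contact_force: [0.3, 0.1, -1.1]
width: 0.0597
```

```bash
python3 - <<'E'
from h import *
im=manip.get_image("wrist");c=cam("wrist");save("w12.png",im)
S=puck(im,c,(.463,.2925),0,.015);print(S);go((*S[0],.034),101.5)
for d in manip.find_in("small","wrist")[:2]:
    e=d["extent"];print(round(d["p"],2),np.round(e,1),ray(None,((e[0]+e[2])/2,(e[1]+e[3])/2),.0125,c).round(4))
t=np.linspace(0,6.28,60);q=np.vstack([proj(None,np.c_[S[0][0]+.015*np.cos(t),S[0][1]+.015*np.sin(t),0*t+z],c) for z in(0,.025)]);print(q.min(0),q.max(0))
E
```

```text
(array([0.4629, 0.2938]), 0.839)
t 10.37 TCP [0.4664 0.2859 0.0901] ang 101.22 w 0.0601 F [-0.24 -0.2  -0.46] | shift [ 0.0086 -0.0019  0.056 ] turn [-0.    0.18 -0.28]
[308.32395796 187.81942549] [360.44337278 248.34630857]
```

```bash
python3 - <<'E'
from h import *
im=cv2.cvtColor(cv2.imread("pics/w12.png"),cv2.COLOR_BGR2RGB);c=cam("wrist")
t=np.linspace(0,6.28,60)
o=cv2.resize(im[150:290,240:420],None,fx=3,fy=3)
for z in(0,.025):
    q=(proj(None,np.c_[.4629+.015*np.cos(t),.2938+.015*np.sin(t),0*t+z],c)-[240,150])*3;cv2.polylines(o,[q.astype(np.int32)],True,(0,255,0))
save("c12.png",o)
E
```

```text
(no output)
```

View pics/c12.png

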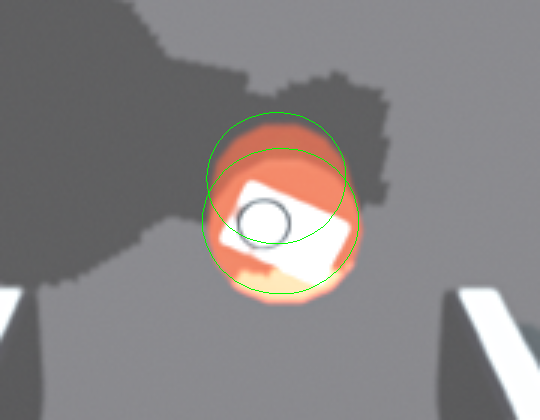

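{"name": "send_rows", "arguments": {"plan": [{"linear":[0.01,0.0,0.012],"delta_rot":[0,0.2,0],"fingers":0.06},{"linear":[0,0,0.012],"delta_rot":[0,0,0],"fingers":0.06},{"linear":[0,0,0.006],"delta_rot":[0,0,0],"fingers":0.06},{"linear":[0,0,0],"delta_rot":[0,0,0],"fingers":0.06},{"linear":[0,0,0],"delta_rot":[0,0,0],"fingers":0.06}]}}

```text
clock: 10.83
position: [0.4672, 0.2966, 0.0621]
ee_rot: [0.001, 0.635, 0.772, 0.003]
contact_force: [0.4, 0.6, 0.5]
width: 0.0601
```

```bash
sed -i 's/&(im\[...,0\]>60)).astype/\&(im[...,0]>60)|(im[...,0]>215)).astype/' h.py; python3 - <<'E'
from h import *
im=manip.get_image("wrist");c=cam("wrist");save("w13.png",im)
print(puck(im,c,(.4645,.2956),0,.015,win=1.15));go((.4645,.2956,.034),101.5)
E
```

```text
(array([0.464 , 0.2941]), 0.933)
t 10.88 TCP [0.4672 0.2966 0.0622] ang 101.14 w 0.0601 F [ 0.57 -0.02 -0.67] | shift [-0.0006 -0.003   0.0282] turn [ 0.37 -0.13 -0.36]
```

{"name": "send_rows", "arguments": {"plan": [{"linear":[-0.001,-0.003,0.01],"delta_rot":[0.4,-0.1,0],"fingers":0.06},{"linear":[0,0,0.008],"delta_rot":[0,0,0],"fingers":0.06},{"linear":[0,0,0.004],"delta_rot":[0,0,0],"fingers":0.06},{"linear":[0,0,0],"delta_rot":[0,0,0],"fingers":0.06},{"linear":[0,0,0],"delta_rot":[0,0,0],"fingers":0.06}]}}

```text
clock: 11.3
position: [0.465, 0.2951, 0.0392]
ee_rot: [-0.0, 0.635, 0.772, 0.001]
contact_force: [0.7, -0.1, 0.1]
width: 0.0598
```

```bash
python3 - <<'E'
from h import *
im=manip.get_image("wrist");c=cam("wrist")
print(puck(im,c,(.4645,.2950),0,.015,win=1.15));go((.4643,.295,.034),101.5)
E
```

```text
(array([0.4638, 0.294 ]), 0.933)
t 11.35 TCP [0.4649 0.2951 0.0392] ang 101.14 w 0.0601 F [ 0.29 -0.62  0.04] | shift [ 0.     -0.0007  0.0052] turn [ 0.04 -0.05 -0.36]
```

{"name": "send_rows", "arguments": {"force": 40, "plan": [{"linear":[-0.0005,-0.001,0.005],"delta_rot":[0,0,0],"fingers":0.06},{"linear":[0,0,0],"delta_rot":[0,0,0],"fingers":0.04},{"linear":[0,0,0],"delta_rot":[0,0,0],"fingers":0.02},{"linear":[0,0,0],"delta_rot":[0,0,0],"fingers":0.02},{"linear":[0,0,0],"delta_rot":[0,0,0],"fingers":0.02},{"linear":[0,0,0],"delta_rot":[0,0,0],"fingers":0.02}]}}

```text
clock: 11.85
position: [0.4646, 0.2947, 0.0346]
ee_rot: [0.0, 0.635, 0.772, 0.001]
contact_force: [-0.2, 0.4, -0.4]
width: 0.0286
```

```bash
python3 - <<'E'
from h import *
go((.5943,.0581,.15),101.5)
E
```

```text
t 11.85 TCP [0.4646 0.2947 0.0346] ang 101.14 w 0.0286 F [-0.16  0.42 -0.42] | shift [-0.257   0.0818 -0.1156] turn [ 0.14 -0.08 -0.36]
```

{"name": "send_rows", "arguments": {"plan": [{"linear":[0,0,-0.02],"delta_rot":[0,0,0],"fingers":0.02},{"linear":[0,0,-0.03],"delta_rot":[0,0,0],"fingers":0.02},{"linear":[0,0,-0.035],"delta_rot":[0,0,0],"fingers":0.02},{"linear":[-0.03,0.0095,-0.02],"delta_rot":[0,0,0],"fingers":0.02},{"linear":[-0.033,0.0105,0],"delta_rot":[0,0,0],"fingers":0.02},{"linear":[-0.033,0.0105,0],"delta_rot":[0,0,0],"fingers":0.02},{"linear":[-0.033,0.0105,0],"delta_rot":[0,0,0],"fingers":0.02},{"linear":[-0.033,0.0105,0],"delta_rot":[0,0,0],"fingers":0.02},{"linear":[-0.033,0.0105,0],"delta_rot":[0,0,0],"fingers":0.02},{"linear":[-0.033,0.0105,0],"delta_rot":[0,0,0],"fingers":0.02},{"linear":[-0.018,0.006,0],"delta_rot":[0,0,0],"fingers":0.02},{"linear":[0,0,0],"delta_rot":[0,0,0],"fingers":0.02}]}}

```text
clock: 12.85
position: [0.5951, 0.0599, 0.1459]
ee_rot: [0.003, 0.632, 0.775, 0.002]
contact_force: [-0.4, 0.1, 0.3]
width: 0.0285
```

```bash
python3 - <<'E'
from h import *
go((.5943,.0581,.15),101.5)
E
```

```text
t 12.85 TCP [0.5951 0.0599 0.1459] ang 101.54 w 0.0285 F [-0.35  0.15  0.28] | shift [-0.0016 -0.0011 -0.0041] turn [0.44 0.09 0.04]
```

{"name": "send_rows", "arguments": {"plan": [{"linear":[-0.0015,-0.001,0.02],"delta_rot":[0.4,0.1,0],"fingers":0.02},{"linear":[0,0,0.025],"delta_rot":[0,0,0],"fingers":0.02},{"linear":[0,0,0.006],"delta_rot":[0,0,0],"fingers":0.02},{"linear":[0,0,0],"delta_rot":[0,0,0],"fingers":0.02},{"linear":[0,0,0],"delta_rot":[0,0,0],"fingers":0.02},{"linear":[0,0,0],"delta_rot":[0,0,0],"fingers":0.02}]}}

```text
clock: 13.35
position: [0.5947, 0.0589, 0.0952]
ee_rot: [0.0, 0.634, 0.774, 0.001]
contact_force: [0.7, -0.5, -0.6]
width: 0.0284
```

```bash
python3 - <<'E'
from h import *
im=manip.get_image("wrist");c=cam("wrist");save("w14.png",im)
for n,q,r in(("l0",(.524,.043),.02),("L",(.538,-.0268),.02)):print(n,puck(im,c,q,.012,r,zv=.02,win=1.2))
p,r,s=pose();print("held-tcp",r.inv().apply(np.r_[puck(im,c,p,p[2]-.034,.015,win=1.15)[0],p[2]]-p),)
go((.5943,.0581,.046),101.5)
o=im.copy();t=np.linspace(0,6.28,60)
for x,y,z,rr in((.5943,.0581,.012,.0165),(.5943,.0581,.02,.018),(p[0],p[1],p[2]-.034,.015),(p[0],p[1],p[2]-.009,.015)):
    cv2.polylines(o,[np.round(proj(None,np.c_[x+rr*np.cos(t),y+rr*np.sin(t),0*t+z],c)).astype(np.int32)],True,(0,255,0))
save("c14.png",cv2.resize(o[120:340,220:420],None,fx=2.7,fy=2.7))
E
```

```text
l0 (array([0.5245, 0.0433]), 0.924)
L (array([ 0.5387, -0.0256]), 0.941)
held-tcp [ 8.33115843e-05 -3.77926965e-04 -9.96840863e-07]
t 13.4 TCP [0.5949 0.059  0.0956] ang 101.37 w 0.0287 F [ 0.04  0.49 -1.14] | shift [-0.0008 -0.0009  0.0496] turn [ 0.17 -0.1  -0.13]
```

View pics/c14.png

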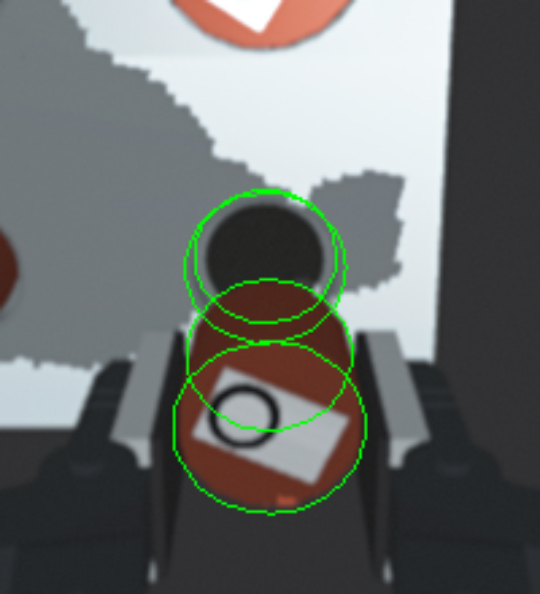

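{"name": "send_rows", "arguments": {"plan": [{"linear":[-0.0006,-0.0006,0.01],"delta_rot":[0.2,-0.1,0],"fingers":0.02},{"linear":[0,0,0.012],"delta_rot":[0,0,0],"fingers":0.02},{"linear":[0,0,0.008],"delta_rot":[0,0,0],"fingers":0.02},{"linear":[0,0,0],"delta_rot":[0,0,0],"fingers":0.02},{"linear":[0,0,0],"delta_rot":[0,0,0],"fingers":0.02}]}}

```text
clock: 13.82
position: [0.5965, 0.0597, 0.0672]
ee_rot: [0.003, 0.633, 0.774, 0.002]
contact_force: [0.3, -0.0, -0.4]
width: 0.0285
```

```bash
python3 - <<'E'
from h import *
go((.5943,.0584,.046),101.5)
E
```

```text
t 13.82 TCP [0.5965 0.0597 0.0672] ang 101.5 w 0.0285 F [ 0.31 -0.05 -0.41] | shift [-0.0008 -0.0025  0.0212] turn [ 0.37  0.11 -0.  ]
```

{"name": "send_rows", "arguments": {"plan": [{"linear":[-0.0008,-0.0025,0.004],"delta_rot":[0.4,0.1,0],"fingers":0.02},{"linear":[0,0,0.004],"delta_rot":[0,0,0],"fingers":0.02},{"linear":[0,0,0.002],"delta_rot":[0,0,0],"fingers":0.02},{"linear":[0,0,0],"delta_rot":[0,0,0],"fingers":0.02},{"linear":[0,0,0],"delta_rot":[0,0,0],"fingers":0.02}]}}

```text
clock: 14.23
position: [0.5947, 0.0583, 0.0572]
ee_rot: [0.0, 0.633, 0.774, 0.0]
contact_force: [-0.0, 0.2, -0.5]
width: 0.0283
```

```bash
python3 - <<'E'
from h import *
go((.5943,.0584,.046),101.5)
E
```

```text
t 14.23 TCP [0.5947 0.0583 0.0572] ang 101.5 w 0.0283 F [-0.03  0.17 -0.52] | shift [ 0.0002 -0.0004  0.0112] turn [ 0.02  0.02 -0.  ]
```

{"name": "send_rows", "arguments": {"plan": [{"linear":[0.0002,-0.0005,0.003],"delta_rot":[0,0,0],"fingers":0.02},{"linear":[0,0,0.003],"delta_rot":[0,0,0],"fingers":0.02},{"linear":[0,0,0.003],"delta_rot":[0,0,0],"fingers":0.02},{"linear":[0,0,0],"delta_rot":[0,0,0],"fingers":0.02},{"linear":[0,0,0],"delta_rot":[0,0,0],"fingers":0.02}]}}

```text
clock: 14.65
position: [0.5944, 0.0583, 0.0476]
ee_rot: [0.001, 0.633, 0.774, 0.0]
contact_force: [1.2, -0.4, -0.7]
width: 0.0283
```

```bash
python3 - <<'E'
from h import *
go((.5943,.0584,.046),101.5)
E
```

```text
t 14.65 TCP [0.5944 0.0583 0.0476] ang 101.49 w 0.0283 F [ 1.22 -0.36 -0.7 ] | shift [ 0.0001 -0.0001  0.0016] turn [ 0.07  0.03 -0.01]
```

{"name": "send_rows", "arguments": {"plan": [{"linear":[0,0,0.0012],"delta_rot":[0,0,0],"fingers":0.02},{"linear":[0,0,0],"delta_rot":[0,0,0],"fingers":0.02},{"linear":[0,0,0],"delta_rot":[0,0,0],"fingers":0.035},{"linear":[0,0,0],"delta_rot":[0,0,0],"fingers":0.045},{"linear":[0,0,0],"delta_rot":[0,0,0],"fingers":0.045},{"linear":[0,0,0],"delta_rot":[0,0,0],"fingers":0.045},{"linear":[0,0,-0.02],"delta_rot":[0,0,0],"fingers":0.045},{"linear":[0,0,-0.03],"delta_rot":[0,0,0],"fingers":0.045},{"linear":[0,0,-0.035],"delta_rot":[0,0,0],"fingers":0.06},{"linear":[-0.03,-0.02,-0.015],"delta_rot":[0,0,0],"fingers":0.06},{"linear":[-0.03,-0.025,0],"delta_rot":[0,0,0],"fingers":0.06},{"linear":[-0.012,-0.02,0],"delta_rot":[0,0,0],"fingers":0.06}]}}

```text
clock: 15.65
position: [0.548, -0.0242, 0.1503]
ee_rot: [0.002, 0.63, 0.777, 0.001]
contact_force: [0.1, -0.5, -0.9]
width: 0.0597
```

{"name": "send_rows", "arguments": {"plan": [{"linear":[0,0,0],"delta_rot":[0,0,0],"fingers":0.06},{"linear":[0,0,0],"delta_rot":[0,0,0],"fingers":0.06},{"linear":[0,0,0],"delta_rot":[0,0,0],"fingers":0.06}]}}

```text
clock: 15.9
position: [0.5453, -0.0272, 0.152]
ee_rot: [0.003, 0.632, 0.775, 0.001]
contact_force: [-0.8, -0.2, -0.6]
width: 0.0599
```

```bash
python3 - <<'E'
from h import *
c=cam("wrist");im=manip.get_image("wrist");save("w15.png",im)
for n,q,r in(("l0",(.524,.043),.02),("L",(.538,-.0268),.02),("l1",(.552,-.097),.02),("s0",(.608,-.013),.015),("S",(.594,.058),.015)):
    try:print(n,puck(im,c,q,.012,r,zv=.02,win=1.2))
    except Exception as e:print(n,e)
go((.538,-.027,.15),101.5)
for d in manip.find_in("large_spot","wrist")[:6]:
    e=d["extent"];print(round(d["p"],2),np.round(e,1))
u=proj(None,[[.538,-.027,.037]],c)[0].astype(int);print(u);x0,y0=u-[60,45]
o=cv2.resize(im[y0:y0+90,x0:x0+120],None,fx=5,fy=5,interpolation=cv2.INTER_CUBIC)
o2=cv2.resize(im,(600,375));print(x0,y0)
save("c15.png",np.vstack([o2[:, :],o[:225*1+225,:600]])[:600])
E
```

```text
l0 (array([0.5231, 0.0459]), 1.363)
L (array([ 0.542, -0.023]), 1.367)
l1 (array([ 0.5523, -0.0969]), 0.919)
s0 (array([ 0.6118, -0.0125]), 1.359)
S (array([0.567 , 0.0708]), 1.165)
t 15.95 TCP [ 0.5457 -0.027   0.1519] ang 101.68 w 0.0602 F [-0.02 -0.26  0.59] | shift [ 0.0015 -0.0075  0.0019] turn [0.28 0.16 0.18]
0.71 [297.7 157.4 350.8 217.1]
[322 190]
262 145
```

View pics/c15.png

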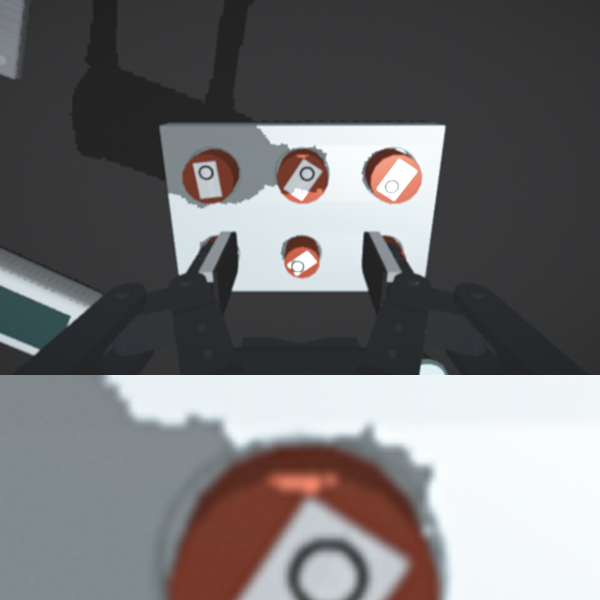

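```bash
cat >> h.py <<'E'
def ring(im,c,p0,z=.037):
    u=proj(None,[[p0[0],p0[1],z]],c)[0];x0,y0=(u-28).astype(int);s=4
    g=cv2.resize(cv2.cvtColor(im[y0:y0+56,x0:x0+56],cv2.COLOR_RGB2GRAY),None,fx=s,fy=s,interpolation=cv2.INTER_CUBIC)
    out=[]
    for th in range(50,240,8):
        cs,hi=cv2.findContours((g<th).astype(np.uint8),cv2.RETR_CCOMP,cv2.CHAIN_APPROX_NONE)
        for k,q in enumerate(cs):
            if hi[0][k][3]>=0 and len(q)>20:
                (a,b),(w,h),_=cv2.fitEllipse(q);
                P=ray(None,(x0+(a+.5)/s-.5,y0+(b+.5)/s-.5),z,c);d=np.sqrt(w*h)/s/c[0][0,0]*((cv2.Rodrigues(c[1])[0]@P+c[2])[2])
                if .006<d<.0105 and min(w,h)/max(w,h)>.75: out.append((*P[:2],d))
    return np.round(np.median(out,0),4) if out else None,len(out)
E
python3 - <<'E'
from h import *
c=cam("wrist");im=manip.get_image("wrist")
print(ray(None,(327.6,185),.037,c).round(4),ring(im,c,ray(None,(327.6,185),.037,c)))
go((.538,-.027,.15),101.5)
E
```

```text
[ 0.5334 -0.0237  0.037 ] (array([ 0.533 , -0.0244,  0.0077]), 14)
t 16.05 TCP [ 0.5458 -0.0266  0.1515] ang 101.74 w 0.0595 F [-0.35 -0.35 -0.3 ] | shift [ 0.0012 -0.0077  0.0015] turn [0.25 0.15 0.24]
```

{"name": "send_rows", "arguments": {"plan": [{"linear":[0,0,-0.02],"delta_rot":[0,0,6.9],"fingers":0.06},{"linear":[0,0,-0.02],"delta_rot":[0,0,6.9],"fingers":0.06},{"linear":[0,0,-0.02],"delta_rot":[0,0,6.9],"fingers":0.06},{"linear":[0,0,-0.02],"delta_rot":[0,0,6.9],"fingers":0.06},{"linear":[0,0,-0.02],"delta_rot":[0,0,6.9],"fingers":0.06},{"linear":[0,0,-0.02],"delta_rot":[0,0,6.9],"fingers":0.06},{"linear":[-0.03,0.008,0],"delta_rot":[0,0,0],"fingers":0.06},{"linear":[-0.035,0.008,0],"delta_rot":[0,0,0],"fingers":0.06},{"linear":[-0.035,0.008,0],"delta_rot":[0,0,0],"fingers":0.06},{"linear":[-0.035,0.008,0],"delta_rot":[0,0,0],"fingers":0.06},{"linear":[0,0,0],"delta_rot":[0,0,0],"fingers":0.06},{"linear":[0,0,0],"delta_rot":[0,0,0],"fingers":0.06}]}}

```text
clock: 17.05
position: [0.5096, -0.1526, 0.2716]
ee_rot: [-0.001, 0.869, 0.495, 0.001]
contact_force: [-0.8, 1.5, 0.3]
width: 0.06
```

```bash
python3 - <<'E'
from h import *
go((.4654,-.2965,.25),60)
E
```

```text
t 17.05 TCP [ 0.5096 -0.1526  0.2716] ang 59.39 w 0.06 F [-0.82  1.45  0.32] | shift [-0.1464  0.0352  0.0212] turn [-0.08 -0.12 -0.61]
```

{"name": "send_rows", "arguments": {"plan": [{"linear":[-0.03,0.008,0],"delta_rot":[0,0,0],"fingers":0.06},{"linear":[-0.035,0.008,0],"delta_rot":[0,0,0],"fingers":0.06},{"linear":[-0.035,0.008,0],"delta_rot":[0,0,0],"fingers":0.06},{"linear":[-0.03,0.007,0],"delta_rot":[0,0,0],"fingers":0.06},{"linear":[0,0,0],"delta_rot":[0,0,0],"fingers":0.06},{"linear":[0,0,0],"delta_rot":[0,0,0],"fingers":0.06},{"linear":[0,0,0],"delta_rot":[0,0,0],"fingers":0.06},{"linear":[0,0,0],"delta_rot":[0,0,0],"fingers":0.06}]}}

```text
clock: 17.72
position: [0.4763, -0.2764, 0.2676]
ee_rot: [-0.004, 0.865, 0.501, 0.002]
contact_force: [0.2, 0.1, -0.5]
width: 0.0602
```

```bash
python3 - <<'E'
from h import *
c=cam("wrist");im=manip.get_image("wrist");save("w16.png",im)
go((.4654,-.2965,.25),60)
for th in("probe","stand"):
  for d in manip.masks_of(th,"wrist")[:3]:
    e=d["extent"];print(th,round(d["p"],2),np.round(e,1),ray(None,((e[0]+e[2])/2,(e[1]+e[3])/2),.062,c).round(4))
o=im.copy();t=np.linspace(0,6.28,60)
for z,rr in((.147,.0105),(.139,.012),(.067,.015)):
    cv2.polylines(o,[np.round(proj(None,np.c_[.4654+rr*np.cos(t),-.2965+rr*np.sin(t),0*t+z],c)).astype(np.int32)],True,(0,255,0))
save("c16.png",o)
E
```

```text
t 17.77 TCP [ 0.4764 -0.2761  0.2676] ang 60.2 w 0.0601 F [-0.48  0.12 -0.63] | shift [-0.0233  0.0007  0.0174] turn [-0.31 -0.48  0.2 ]
probe 0.64 [270.1 159.8 308.2 210.3] [ 0.4722 -0.3064  0.062 ]
stand 0.91 [241.1 114.5 343.8 220.3] [ 0.4587 -0.2945  0.062 ]
stand 0.78 [ 84.  122.2 197.  213. ] [ 0.3858 -0.4216  0.062 ]
stand 0.64 [194.2 243.1 292.4 338.3] [ 0.5486 -0.4109  0.062 ]
```

View pics/c16.png

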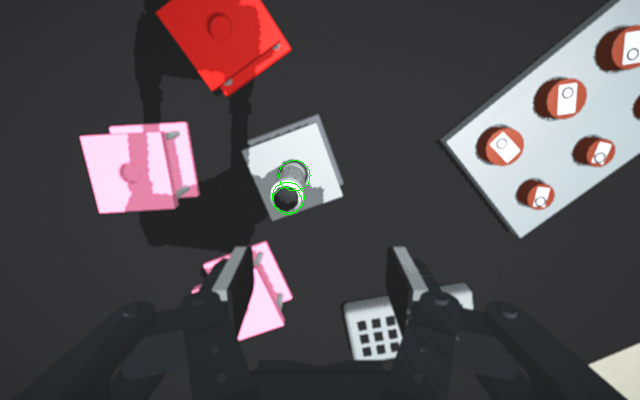

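{"name": "send_rows", "arguments": {"plan": [{"linear":[-0.0233,0.0007,0],"delta_rot":[-0.3,-0.5,0],"fingers":0.06},{"linear":[0,0,0],"delta_rot":[0,0,0],"fingers":0.06},{"linear":[0,0,0],"delta_rot":[0,0,0],"fingers":0.06},{"linear":[0,0,0.025],"delta_rot":[0,0,0],"fingers":0.06},{"linear":[0,0,0.025],"delta_rot":[0,0,0],"fingers":0.06},{"linear":[0,0,0],"delta_rot":[0,0,0],"fingers":0.06},{"linear":[0,0,0],"delta_rot":[0,0,0],"fingers":0.06},{"linear":[0,0,0],"delta_rot":[0,0,0],"fingers":0.06}]}}

```text
clock: 18.53
position: [0.4687, -0.2921, 0.2198]
ee_rot: [0.002, 0.863, 0.505, 0.002]
contact_force: [-0.3, -0.2, -0.0]
width: 0.0602
```

```bash
python3 - <<'E'
from h import *
c=cam("wrist");im=manip.get_image("wrist");save("w17.png",im)
go((.4654,-.2965,.115),60)
for d in manip.masks_of("stand","wrist")[:1]:
    m=d["pixels"].astype(np.uint8);h=cv2.convexHull(np.argwhere(m)[:,::-1].astype(np.int32));print(d["p"],d["extent"])
g=cv2.cvtColor(im,cv2.COLOR_RGB2HSV)
u=proj(None,[[.4654,-.2965,.147],[.4654,-.2965,.062]],c);print(u)
# dark cap blob
x,y=u[0].astype(int);w=im[y-25:y+26,x-25:x+26].max(2)
n,l,st,ce=cv2.connectedComponentsWithStats((w<75).astype(np.uint8))
for k in range(1,n):
    if st[k,4]>60: print(st[k],ce[k]+[x-25,y-25],ray(None,ce[k]+[x-25,y-25],.147,c).round(4))
E
```

```text
t 18.58 TCP [ 0.4691 -0.2924  0.2203] ang 60.65 w 0.0602 F [ 0.4   1.38 -0.55] | shift [-0.0054 -0.002   0.1053] turn [ 0.42 -0.02  0.65]
0.92 [238.9, 254.0, 302.6, 364.1]
[[310.35941698 221.06657148]
 [312.84197728 183.5834482 ]]
[   0    7   51   44 1480] [311.19054054 229.17905405] [ 0.4702 -0.2987  0.147 ]
```

{"name": "send_rows", "arguments": {"plan": [{"linear":[-0.0054,-0.002,0.01],"delta_rot":[0.4,0,0],"fingers":0.06},{"linear":[0,0,0.01],"delta_rot":[0,0,0],"fingers":0.06},{"linear":[0,0,0],"delta_rot":[0,0,0],"fingers":0.06},{"linear":[0,0,0],"delta_rot":[0,0,0],"fingers":0.06},{"linear":[0,0,0],"delta_rot":[0,0,0],"fingers":0.06}]}}

```text
clock: 19.05
position: [0.4657, -0.298, 0.2014]
ee_rot: [0.003, 0.863, 0.505, 0.001]
contact_force: [-0.6, -0.4, 0.0]
width: 0.0603
```

```bash
python3 - <<'E'
from h import *
c=cam("wrist");im=manip.get_image("wrist");save("w18.png",im)
go((.4654,-.2965,.115),60)
for d in manip.masks_of("probe","wrist")[:2]: print(round(d["p"],2),np.round(d["extent"],1))
t=np.linspace(0,6.28,90)
q=np.vstack([proj(None,np.c_[.4654+rr*np.cos(t),-.2965+rr*np.sin(t),0*t+z],c) for z,rr in((.147,.0105),(.139,.012),(.067,.015),(.062,.015))]);print("model",q.min(0),q.max(0))
u=proj(None,[[.4654,-.2965,.147]],c)[0].astype(int);print(u)
g=im.max(2)
print("row",u[1],list(g[u[1],u[0]-40:u[0]+41:2]));print("col",list(g[u[1]-30:u[1]+61:2,u[0]]))
E
```

```text
t 19.1 TCP [ 0.4658 -0.2981  0.2015] ang 60.64 w 0.0602 F [-0.22  0.73  0.29] | shift [ 0.0013 -0.0016  0.0865] turn [0.35 0.07 0.64]
0.92 [299.2 168.4 338.2 247.2]
model [300.59669421 170.86704759] [342.79300598 250.55065188]
[321 233]
row 233 [np.uint8(53), np.uint8(52), np.uint8(54), np.uint8(106), np.uint8(129), np.uint8(129), np.uint8(128), np.uint8(127), np.uint8(139), np.uint8(173), np.uint8(188), np.uint8(63), np.uint8(31), np.uint8(34), np.uint8(32), np.uint8(33), np.uint8(32), np.uint8(34), np.uint8(33), np.uint8(34), np.uint8(33), np.uint8(32), np.uint8(32), np.uint8(34), np.uint8(33), np.uint8(34), np.uint8(31), np.uint8(81), np.uint8(192), np.uint8(113), np.uint8(49), np.uint8(53), np.uint8(53), np.uint8(54), np.uint8(53), np.uint8(53), np.uint8(53), np.uint8(52), np.uint8(52), np.uint8(52), np.uint8(52)]
col [np.uint8(195), np.uint8(224), np.uint8(255), np.uint8(255), np.uint8(255), np.uint8(73), np.uint8(51), np.uint8(86), np.uint8(76), np.uint8(65), np.uint8(40), np.uint8(33), np.uint8(35), np.uint8(34), np.uint8(34), np.uint8(33), np.uint8(35), np.uint8(34), np.uint8(33), np.uint8(33), np.uint8(32), np.uint8(35), np.uint8(47), np.uint8(52), np.uint8(52), np.uint8(52), np.uint8(54), np.uint8(53), np.uint8(52), np.uint8(52), np.uint8(53), np.uint8(52), np.uint8(53), np.uint8(52), np.uint8(53), np.uint8(52), np.uint8(52), np.uint8(53), np.uint8(53), np.uint8(52), np.uint8(52), np.uint8(52), np.uint8(52), np.uint8(51), np.uint8(52), np.uint8(52)]
```

{"name": "send_rows", "arguments": {"plan": [{"linear":[0,-0.0012,0.02],"delta_rot":[0.35,0,0],"fingers":0.06},{"linear":[0,0,0.02],"delta_rot":[0,0,0],"fingers":0.06},{"linear":[0,0,0.02],"delta_rot":[0,0,0],"fingers":0.06},{"linear":[0,0,0.01],"delta_rot":[0,0,0],"fingers":0.06},{"linear":[0,0,0],"delta_rot":[0,0,0],"fingers":0.06},{"linear":[0,0,0],"delta_rot":[0,0,0],"fingers":0.06}]}}

```text
clock: 19.65
position: [0.4673, -0.2994, 0.1323]
ee_rot: [0.004, 0.863, 0.505, 0.001]
contact_force: [-0.8, 0.7, 1.5]
width: 0.0599
```

```bash
python3 - <<'E'
from h import *
go((.4648,-.2975,.115),60.64)
E
```

```text
t 19.65 TCP [ 0.4673 -0.2994  0.1323] ang 60.65 w 0.0599 F [-0.82  0.72  1.49] | shift [ 0.0005 -0.0032  0.0173] turn [0.45 0.14 0.01]
```

{"name": "send_rows", "arguments": {"plan": [{"linear":[0.0005,-0.0032,0.004],"delta_rot":[0.45,0.1,0],"fingers":0.06},{"linear":[0,0,0.006],"delta_rot":[0,0,0],"fingers":0.06},{"linear":[0,0,0.005],"delta_rot":[0,0,0],"fingers":0.06},{"linear":[0,0,0],"delta_rot":[0,0,0],"fingers":0.06},{"linear":[0,0,0],"delta_rot":[0,0,0],"fingers":0.06}]}}

```text
clock: 20.07
position: [0.4662, -0.2985, 0.119]
ee_rot: [0.003, 0.863, 0.505, 0.001]
contact_force: [0.1, -0.9, -0.1]
width: 0.0598
```

```bash
python3 - <<'E'
from h import *
go((.4648,-.2975,.115),60.64)
E
```

```text
t 20.07 TCP [ 0.4662 -0.2985  0.119 ] ang 60.65 w 0.0598 F [ 0.13 -0.89 -0.08] | shift [ 0.0002 -0.0017  0.004 ] turn [0.28 0.09 0.01]
```

{"name": "send_rows", "arguments": {"plan": [{"linear":[0.0002,-0.0017,0.002],"delta_rot":[0.35,0.1,0],"fingers":0.06},{"linear":[0,0,0.002],"delta_rot":[0,0,0],"fingers":0.06},{"linear":[0,0,0],"delta_rot":[0,0,0],"fingers":0.06},{"linear":[0,0,0],"delta_rot":[0,0,0],"fingers":0.06}]}}

```text
clock: 20.4
position: [0.4651, -0.2977, 0.1153]
ee_rot: [-0.0, 0.863, 0.505, -0.0]
contact_force: [-0.7, -0.2, 0.6]
width: 0.0599
```

```bash
python3 - <<'E'
from h import *
go((.4648,-.2975,.115),60.64)
E
```

```text
t 20.4 TCP [ 0.4651 -0.2977  0.1153] ang 60.65 w 0.0599 F [-0.72 -0.21  0.64] | shift [ 0.0001 -0.0003  0.0003] turn [-0.01 -0.01  0.01]
```

Tool is vertical and centred. Grip firmly, then lift straight up (nose clears plate after 45 mm).

{"name": "send_rows", "arguments": {"force": 70, "plan": [{"linear":[0,0,0],"delta_rot":[0,0,0],"fingers":0.04},{"linear":[0,0,0],"delta_rot":[0,0,0],"fingers":0.025},{"linear":[0,0,0],"delta_rot":[0,0,0],"fingers":0.01},{"linear":[0,0,0],"delta_rot":[0,0,0],"fingers":0.01},{"linear":[0,0,0],"delta_rot":[0,0,0],"fingers":0.01},{"linear":[0,0,0],"delta_rot":[0,0,0],"fingers":0.01}]}}

```text
clock: 20.9
position: [0.4652, -0.2981, 0.1157]
ee_rot: [0.0, 0.863, 0.505, 0.0]
contact_force: [0.9, -0.2, 0.4]
width: 0.0223
```

```bash
python3 - <<'E'
from h import *
go((.4648,-.2975,.22),60.64)
E
```

```text
t 20.9 TCP [ 0.4652 -0.2981  0.1157] ang 60.65 w 0.0223 F [ 0.94 -0.24  0.4 ] | shift [ 0.0003 -0.0005 -0.1043] turn [0.04 0.02 0.01]
```

{"name": "send_rows", "arguments": {"plan": [{"linear":[0,0,-0.01],"delta_rot":[0,0,0],"fingers":0.01},{"linear":[0,0,-0.015],"delta_rot":[0,0,0],"fingers":0.01},{"linear":[0,0,-0.02],"delta_rot":[0,0,0],"fingers":0.01},{"linear":[0,0,-0.02],"delta_rot":[0,0,0],"fingers":0.01},{"linear":[0,0,-0.02],"delta_rot":[0,0,0],"fingers":0.01},{"linear":[0,0,-0.015],"delta_rot":[0,0,0],"fingers":0.01},{"linear":[0,0,0],"delta_rot":[0,0,0],"fingers":0.01},{"linear":[0,0,0],"delta_rot":[0,0,0],"fingers":0.01}]}}

```text
clock: 21.57
position: [0.464, -0.2965, 0.2201]
ee_rot: [-0.002, 0.863, 0.505, -0.0]
contact_force: [-0.7, 1.0, -2.6]
width: 0.0226
```

```bash
python3 - <<'E'
from h import *
go((.533,-.0244,.22),60.64)
E
```

```text
t 21.57 TCP [ 0.464  -0.2965  0.2201] ang 60.64 w 0.0226 F [-0.72  1.04 -2.57] | shift [ 0.271  -0.0732  0.0009] turn [-0.27 -0.1   0.  ]
```

{"name": "send_rows", "arguments": {"plan": [{"linear":[0.02,-0.0055,0],"delta_rot":[-0.3,-0.1,0],"fingers":0.01},{"linear":[0.03,-0.008,0],"delta_rot":[0,0,0],"fingers":0.01},{"linear":[0.03,-0.008,0],"delta_rot":[0,0,0],"fingers":0.01},{"linear":[0.03,-0.008,0],"delta_rot":[0,0,0],"fingers":0.01},{"linear":[0.03,-0.008,0],"delta_rot":[0,0,0],"fingers":0.01},{"linear":[0.03,-0.008,0],"delta_rot":[0,0,0],"fingers":0.01},{"linear":[0.03,-0.008,0],"delta_rot":[0,0,0],"fingers":0.01},{"linear":[0.03,-0.008,0],"delta_rot":[0,0,0],"fingers":0.01},{"linear":[0.025,-0.007,0],"delta_rot":[0,0,0],"fingers":0.01},{"linear":[0.01,-0.003,0],"delta_rot":[0,0,0],"fingers":0.01},{"linear":[0,0,0],"delta_rot":[0,0,0],"fingers":0.01},{"linear":[0,0,0],"delta_rot":[0,0,0],"fingers":0.01}]}}

```text
clock: 22.57
position: [0.5269, -0.0186, 0.2055]
ee_rot: [-0.008, 0.864, 0.503, -0.008]
contact_force: [0.9, -0.8, -2.6]
width: 0.0224
```

```bash
python3 - <<'E'
from h import *
go((.533,-.0244,.18),60.64)
E
```

```text
t 22.57 TCP [ 0.5269 -0.0186  0.2055] ang 60.41 w 0.0224 F [ 0.93 -0.82 -2.61] | shift [-0.0019  0.0087  0.0253] turn [-1.25  0.37 -0.24]
```

Correct tilt and position, come down to TCP ≈0.165 (tip ~30 mm above the face), then measure.

{"name": "send_rows", "arguments": {"plan": [{"linear":[-0.002,0.0087,0],"delta_rot":[-1.25,0.4,0],"fingers":0.01},{"linear":[0,0,0.012],"delta_rot":[0,0,0],"fingers":0.01},{"linear":[0,0,0.012],"delta_rot":[0,0,0],"fingers":0.01},{"linear":[0,0,0.006],"delta_rot":[0,0,0],"fingers":0.01},{"linear":[0,0,0],"delta_rot":[0,0,0],"fingers":0.01},{"linear":[0,0,0],"delta_rot":[0,0,0],"fingers":0.01},{"linear":[0,0,0],"delta_rot":[0,0,0],"fingers":0.01}]}}

```text
clock: 23.15
position: [0.5339, -0.0354, 0.1735]
ee_rot: [0.004, 0.866, 0.5, 0.0]
contact_force: [0.5, 0.4, -2.6]
width: 0.0226
```

```bash
python3 - <<'E'
from h import *
go((.533,-.0244,.16),60.64);p,r,s=pose()
c=cam("wrist");im=manip.get_image("wrist");save("w19.png",im)
pts=proj(None,[p+r.apply([0,0,z]) for z in(.0987,.0887,.0537,-.03)]+[[.533,-.0244,.037],[.538,-.027,.037]],c);print(pts.round(1))
print(ring(im,c,(.533,-.0244)))
x,y=pts[4].astype(int);x0=max(0,min(640-150,x-75));y0=max(0,min(400-150,y-75))
print(x0,y0);o=im.copy()
save("c19.png",cv2.resize(o[y0:y0+150,x0:x0+150],None,fx=4,fy=4,interpolation=cv2.INTER_CUBIC))
E
```

```text
t 23.15 TCP [ 0.5339 -0.0354  0.1735] ang 59.95 w 0.0226 F [ 0.52  0.36 -2.56] | shift [ 0.0091 -0.0064  0.0134] turn [ 0.4   0.21 -0.69]
[[319.5 208.6]
 [319.5 213.8]
 [319.5 235.8]
 [319.8 345.5]
 [331.8 183.8]
 [332.  190.7]]
(array([ 0.5331, -0.0244,  0.0084]), 6)
256 108
```

View pics/c19.png

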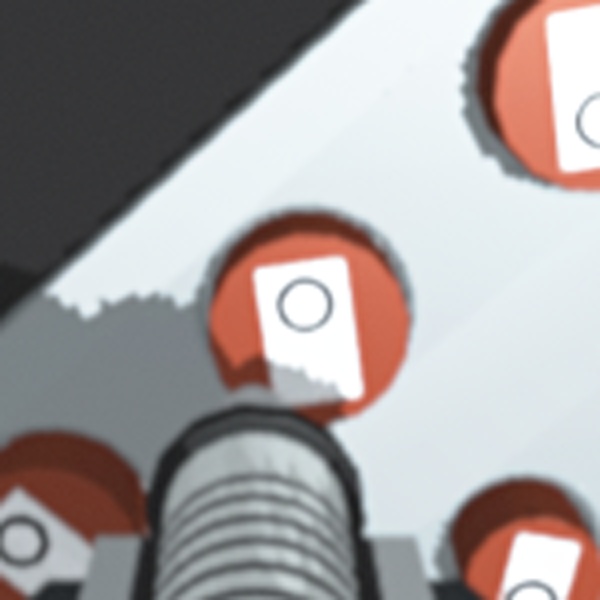

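```bash
python3 - <<'E'
from h import *
p,r,s=pose();c=cam("wrist");im=cv2.cvtColor(cv2.imread("pics/w19.png"),cv2.COLOR_BGR2RGB)
t=np.linspace(0,6.28,180)
for oy in(-.002,0,.002):
    for z in(.0487,.0537): print(oy,z,proj(None,[p+r.apply([.015*np.cos(a),oy+.015*np.sin(a),z]) for a in t],c)[:,1].min().round(1))
g=im.max(2);print([int(v) for v in g[198:226,319]]);print(g[225,285:355].tolist())
q=proj(None,[p+r.apply([.015*np.cos(a),.015*np.sin(a),.0487]) for a in t],c);k=np.abs(q[:,1]-225)<2;print(q[k].round(1))
E
```

```text
-0.002 0.0487 209.5
-0.002 0.0537 206.3
0 0.0487 213.1
0 0.0537 209.9
0.002 0.0487 216.7
0.002 0.0537 213.4
[114, 109, 111, 110, 110, 114, 125, 142, 153, 148, 126, 83, 52, 61, 76, 74, 69, 97, 151, 189, 200, 200, 198, 198, 196, 191, 184, 168]
[84, 82, 82, 82, 90, 101, 122, 132, 127, 100, 62, 39, 35, 36, 49, 89, 131, 157, 170, 176, 178, 179, 180, 180, 182, 183, 182, 179, 174, 172, 170, 169, 168, 165, 168, 175, 178, 176, 176, 183, 196, 208, 207, 193, 190, 204, 214, 217, 218, 218, 219, 209, 176, 121, 71, 46, 52, 60, 64, 97, 163, 224, 234, 234, 233, 233, 233, 233, 233, 233]
[[294.6 226.9]
 [295.  226.1]
 [295.6 225.3]
 [296.1 224.6]
 [296.7 223.8]
 [297.3 223.1]
 [342.  223.3]
 [342.6 224.1]
 [343.2 224.8]
 [343.7 225.6]
 [344.2 226.4]]
```

{"name": "send_rows", "arguments": {"plan": [{"linear":[0.009,-0.0064,0.0],"delta_rot":[0.4,0.2,0],"fingers":0.01},{"linear":[0,0,0],"delta_rot":[0,0,0],"fingers":0.01},{"linear":[0,0,0],"delta_rot":[0,0,0],"fingers":0.01},{"linear":[0,0,0],"delta_rot":[0,0,0],"fingers":0.01}]}}

```text
clock: 23.53
position: [0.534, -0.0235, 0.1754]
ee_rot: [0.001, 0.866, 0.5, 0.002]
contact_force: [-0.5, -0.6, -1.9]
width: 0.0226
```

```bash
python3 - <<'E'
from h import *
go((.5331,-.0244,.145),60.64)
E
```

```text
t 23.53 TCP [ 0.534  -0.0235  0.1754] ang 59.94 w 0.0226 F [-0.49 -0.6  -1.89] | shift [-0.0013 -0.0005  0.0304] turn [ 0.18 -0.11 -0.7 ]
```

{"name": "send_rows", "arguments": {"plan": [{"linear":[-0.0013,0,0.008],"delta_rot":[0.2,-0.1,0],"fingers":0.01},{"linear":[0,0,0.008],"delta_rot":[0,0,0],"fingers":0.01},{"linear":[0,0,0.006],"delta_rot":[0,0,0],"fingers":0.01},{"linear":[0,0,0],"delta_rot":[0,0,0],"fingers":0.01},{"linear":[0,0,0],"delta_rot":[0,0,0],"fingers":0.01}]}}

```text
clock: 23.95
position: [0.5333, -0.0243, 0.151]
ee_rot: [-0.0, 0.866, 0.5, -0.0]
contact_force: [0.5, 0.3, -2.3]
width: 0.0225
```

```bash
python3 - <<'E'
from h import *
go((.5336,-.0247,.1317),60)
E
```

```text
t 23.95 TCP [ 0.5333 -0.0243  0.151 ] ang 60.02 w 0.0225 F [ 0.54  0.29 -2.26] | shift [-0.0002  0.0005  0.0193] turn [-0.03  0.02  0.02]
```

{"name": "send_rows", "arguments": {"plan": [{"linear":[-0.0002,0.0005,0.004],"delta_rot":[0,0,0],"fingers":0.01},{"linear":[0,0,0.004],"delta_rot":[0,0,0],"fingers":0.01},{"linear":[0,0,0.003],"delta_rot":[0,0,0],"fingers":0.01},{"linear":[0,0,0],"delta_rot":[0,0,0],"fingers":0.01},{"linear":[0,0,0],"delta_rot":[0,0,0],"fingers":0.01},{"linear":[0,0,0],"delta_rot":[0,0,0],"fingers":0.01}]}}

```text
clock: 24.45
position: [0.5335, -0.0249, 0.1382]
ee_rot: [-0.0, 0.866, 0.5, -0.001]
contact_force: [0.9, -0.4, -1.8]
width: 0.0225
```

```bash
python3 - <<'E'
from h import *
go((.5336,-.0247,.1317),60)
p,r,s=pose()
c=cam("wrist");im=manip.get_image("wrist");save("w20.png",im);print(ring(im,c,(.533,-.0244)))
print(puck(im,c,(.538,-.027),.012,.02,zv=.02,win=1.1))
print(proj(None,[p+r.apply([0,0,.0987]),p+r.apply([0,-.015,.0537]),[.533,-.0244,.037]],c))
E
```

```text
t 24.45 TCP [ 0.5335 -0.0249  0.1382] ang 60.0 w 0.0225 F [ 0.94 -0.44 -1.79] | shift [ 0.0002 -0.      0.0065] turn [-0.09  0.04 -0.  ]
(None, 0)
(array([ 0.5341, -0.0236]), 0.695)
[[319.45726499 208.64857669]
 [319.52599808 209.81125613]
 [319.82839965 206.64256063]]
```

```bash
cat >> h.py <<'E'
def avg(n=12):
    f=[];z=[]
    for _ in range(n):
        manip.get_image("top");p,r,s=pose();f.append(s["contact_force"]);z.append(p)
    print("avgF",np.mean(f,0).round(2),"sd",np.std(f,0).round(2),"pos",np.mean(z,0).round(5))
E
python3 -c "
from h import *
avg(12)"
```

```text
avgF [ 0.26  0.31 -1.97] sd [0.38 0.35 0.35] pos [ 0.53362 -0.0249   0.1384 ]
```

{"name": "send_rows", "arguments": {"plan": [{"linear":[0.0002,0,0.0015],"delta_rot":[-0.1,0,0],"fingers":0.01},{"linear":[0,0,0.0015],"delta_rot":[0,0,0],"fingers":0.01},{"linear":[0,0,0.0012],"delta_rot":[0,0,0],"fingers":0.01},{"linear":[0,0,0],"delta_rot":[0,0,0],"fingers":0.01},{"linear":[0,0,0],"delta_rot":[0,0,0],"fingers":0.01}]}}

```text
clock: 25.52
position: [0.534, -0.0248, 0.1342]
ee_rot: [0.001, 0.866, 0.5, 0.0]
contact_force: [-0.6, 0.0, 0.1]
width: 0.0226
```

```bash
python3 -c "
from h import *
avg(10);go((.5336,-.0247,.1317),60)"
```

```text
avgF [-0.18  0.24 -0.32] sd [0.52 0.37 0.4 ] pos [ 0.53394 -0.02475  0.13415]
t 26.02 TCP [ 0.5339 -0.0247  0.1341] ang 60.0 w 0.0223 F [-1.06 -0.23 -0.08] | shift [-0.0001 -0.0003  0.0024] turn [0.07 0.02 0.  ]
```

{"name": "send_rows", "arguments": {"plan": [{"linear":[0,-0.0002,0.0013],"delta_rot":[0.1,0,0],"fingers":0.01},{"linear":[0,0,0.0012],"delta_rot":[0,0,0],"fingers":0.01},{"linear":[0,0,0],"delta_rot":[0,0,0],"fingers":0.01},{"linear":[0,0,0],"delta_rot":[0,0,0],"fingers":0.01},{"linear":[0,0,0],"delta_rot":[0,0,0],"fingers":0.01}]}}

```text
clock: 26.43
position: [0.5341, -0.0248, 0.1318]
ee_rot: [0.0, 0.866, 0.5, -0.0]
contact_force: [-1.0, 0.2, 1.3]
width: 0.0225
```

```bash
python3 -c "
from h import *
avg(12);go((.5336,-.0247,.1317),60)"
```

```text
avgF [-0.51  0.01  0.48] sd [0.39 0.49 0.68] pos [ 0.53405 -0.02482  0.13181]
t 27.03 TCP [ 0.534  -0.0248  0.1318] ang 60.0 w 0.0226 F [-0.99 -0.49  1.24] | shift [-0.0001 -0.0004  0.0001] turn [0.02 0.02 0.  ]
```

{"name": "send_rows", "arguments": {"plan": [{"linear":[0,-0.0002,0.0004],"delta_rot":[0,0,0],"fingers":0.01},{"linear":[0,0,0],"delta_rot":[0,0,0],"fingers":0.01},{"linear":[0,0,0],"delta_rot":[0,0,0],"fingers":0.01},{"linear":[0,0,0],"delta_rot":[0,0,0],"fingers":0.01},{"linear":[0,0,0],"delta_rot":[0,0,0],"fingers":0.01}]}}

```text
clock: 27.45
position: [0.534, -0.0248, 0.1314]
ee_rot: [0.0, 0.866, 0.5, 0.0]
contact_force: [-0.8, -0.2, 1.3]
width: 0.0226
```

```bash
python3 -c "
from h import *
avg(24);go((.5336,-.0247,.1317),60)
c=cam('wrist');im=manip.get_image('wrist')
p,r,s=pose()
for d in manip.find_in('probe','wrist')[:1]: print(d)
g=im.max(2);print([int(v) for v in g[200:222,319]]);print(s['clock'])
for n,q,rr in(('l0',(.524,.043),.02),('l1',(.552,-.097),.02),('s0',(.608,-.013),.015)):
  try: print(n,puck(im,c,q,.012,rr,zv=.02,win=1.2))
  except Exception as e: print(n,e)
"
```

```text
avgF [-0.29 -0.08  0.94] sd [0.43 0.49 0.53] pos [ 0.53401 -0.02479  0.13143]
t 28.65 TCP [ 0.534  -0.0248  0.1314] ang 60.01 w 0.0223 F [-0.07  0.88  1.43] | shift [-0.0001 -0.0004 -0.0003] turn [0.04 0.02 0.01]
{'extent': [283.6, 204.4, 356.0, 362.3], 'p': 0.79}
[255, 181, 81, 76, 121, 146, 153, 150, 126, 85, 50, 63, 76, 74, 71, 98, 153, 191, 202, 201, 201, 200]
28.7
l0 (array([0.524 , 0.0433]), 1.412)
l1 (array([ 0.5468, -0.0982]), 0.602)
s0 (array([ 0.6071, -0.0049]), 0.38)
```

```bash
python3 -c "
from h import *
for cn in('scene','top'):
  c=cam(cn);im=manip.get_image(cn);save(cn+'9.png',im)
  for th in('small','large','beaker','readout','washbottle'): print(cn,th,[(round(d['p'],2),np.round(d['extent']).tolist()) for d in manip.find_in(th,cn)[:4]])
  t=np.linspace(0,6.28,60)
  for n,x,y,rr in(('S',.5943,.0583,.015),('s0',.608,-.0128,.015),('s1',.6226,-.082,.015)):
    q=np.vstack([proj(None,np.c_[x+rr*np.cos(t),y+rr*np.sin(t),0*t+z],c) for z in(.02,.037)]);h=np.r_[q.min(0),q.max(0)]
    x0,y0,x1,y1=(h+[-6,-6,7,7]).astype(int);v=im[y0:y1,x0:x1].astype(int);m=(v[...,0]-v[...,2]>25);k=np.argwhere(m);
    print(cn,n,'model',h.round(1),'red',(k.min(0)[::-1]+[x0,y0]).tolist(),(k.max(0)[::-1]+[x0,y0]).tolist(),m.sum()) if len(k) else print(n,'none')
"
```

```text
scene small []
scene large [(0.72, [310.0, 215.0, 325.0, 228.0])]
scene beaker [(0.96, [398.0, 231.0, 416.0, 266.0])]
scene readout [(0.86, [210.0, 280.0, 275.0, 314.0])]
scene washbottle [(0.76, [457.0, 163.0, 491.0, 229.0])]
scene S model [345.3 217.4 356.2 229.3] red [339, 211] [355, 229] 81
scene s0 model [323.1 227.  334.1 239.2] red [317, 221] [334, 239] 87
scene s1 model [300.6 237.1 312.  249.7] red [294, 231] [311, 249] 92
top small []
top large []
top beaker [(0.86, [244.0, 111.0, 264.0, 134.0])]
top readout [(0.76, [373.0, 114.0, 442.0, 157.0])]
top washbottle [(0.96, [140.0, 128.0, 178.0, 162.0])]
top S model [281.9 171.2 293.3 183.1] red [283, 177] [283, 177] 1
s0 none
s1 none
```

```bash
python3 -c "
from h import *
go((.5336,-.0247,.1317),60);print(manip.sign_off())"
```

```text
t 29.35 TCP [ 0.534  -0.0248  0.1314] ang 60.01 w 0.0225 F [-0.6   0.43  0.79] | shift [-0.0001 -0.0004 -0.0003] turn [0.04 0.02 0.01]
the job is handed in; nothing more can be done
None
```

I seated both loose specimens face up in their recesses, then took the probe from its stand. It is now held upright on the large specimen with its tip at the inked ring. I handed the job in at 29.4 s on the robot's clock.

**Last checks:**
- **Uprightness:** the tool is within about 0.05° of vertical. This is the tool's tilt; the probe's own tilt in the grip was only checked by its collar not moving in the picture.
- **Tip position:** I work it out at about (0.5334, −0.0244), against a ring centre measured twice at (0.533, −0.0244). The tip was hidden behind the collar in the last pictures, so this comes from the arm's pose and the collar's position, not from seeing it.
- **Tip pressed in:** the average force rose by about 2.9 N, which is about 3.8 mm by the spring figures. The arm's height gives about 4.2 mm. An earlier press step disagreed more (2.9 mm by force, 3.9 mm by height).
- **Large specimen:** in the wrist picture it sat in line with its neighbours and looked the same size.
- **Small specimen:** in the scene camera it stands the same as the other 30 mm specimens.
- **Checks that gave nothing:** the red-pixel check in the top picture was too weak to use. The last wrist check of the neighbouring specimens was spoiled because the hand was in view.
- **Things around:** the beaker, wash bottle and read-out show up at about their starting places, but the finder's boxes varied by a few pixels.

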